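Clamp the blade holder and press a blade home behind its gib

TASK

Crank the vise shut until it holds the aluminium blade holder tight, and let go of the crank. Then take the shorter of the two blades from the wooden rack, slip its tapered tail, centred along the slot, down behind the dark gib of the clamped holder, push it against the spring lifter until it sits fully home, and finish like that, still gripping the blade and pressing it home, so that I can tighten the gib screws. Leave the longer blade and everything else on the bench where they are.

Things in the scene. Friction and masses are not known exactly. Their poses are not given: they have to be found in the camera images.
- vise: Blue-grey vise, bolted down. Origin on the bench top under the clamped work; x along the screw from the crank to the fixed jaw, y along the jaws, z up (yaw 0: as the world's; crank on the robot's side). Bed 44 mm, jaw tops 88 mm above the bench; fixed jaw's face at x = +25 mm; jaws 104 mm wide. Screw axis at y = 0, 72 mm above the bench. No part lies beyond y = +-73 mm.
- vise_jaw: The vise's moving jaw, between crank and holder; the screw slides it along the vise's +x. Its origin is the vise's origin at crank angle 0 (jaw face then at x = -39 mm) and moves with the jaw.
- vise_crank (a joint): Crank angle, rad, 0 to 5 at the start; 0 = grip straight up. Grows clockwise as seen looking along the vise's +x (from the top the grip goes to -y) and closes the jaw 1.91 mm per rad; the crank advances with it. Turning takes about 3 N at the grip. Both jaws touch the holder at about 7.3 rad; there it goes stiff, and 0.1 to 0.3 rad more clamps tightly. It stays where left; end stop at 9.
- crank_grip (a point): Middle of the black crank grip, a free-spinning round sleeve along the vise's x, 18 mm thick, 40 mm long. In the vise's frame it circles at x = -172 mm + 1.91 mm x angle, y = -34 mm x sin(angle), z = 72 mm + 34 mm x cos(angle). The crank arm begins 21 mm from it towards the vise; nothing stands above or on the other side.
- holder: Aluminium blade holder, 50 mm thick (x), 140 mm long (y), 60 mm high, loose on the vise's bed between the jaws, slot parallel to them. Origin under its middle; axes about as the vise's (dark gib and its four cap screws on the crank side). Starts 1 to 5 mm off the fixed jaw; closing the vise pushes it there.
- seat (a point): Middle of the seat on which the blade's tail rests when home: 34 mm above the holder's underside, 26 mm below its top; axes as the holder's. The slot, open at both ends, is tapered like the blade: upright back wall at x = +4 mm, chamfered to +10 mm in its top 8 mm; gib (front wall, the lip) at x = -4 mm at seat height, -7.5 mm at the top. A blade at home has 3 mm of play across.
- lifter (a joint): Brass spring lifter in the slot's floor, m: 0 = up, its top 6 mm above the seat; about 0.0055 with a blade home on the seat. It pushes up with 8 N when up and 14 N at home, so a blade that is let go (about 5.5 N) rises again.
- blade: Shorter steel blade, 0.57 kg, standing on its tail in either slot of the rack. 156 mm long, 72 mm high, 9.8 mm thick in the upper 38 mm, below that tapering to 5 mm at the tail. Axes: x up, y along it, z from flat to tapered face; origin on the flat face, 36 mm above the tail. The flat face looks to the rack's +x; in the holder it goes to the back wall (+x), the tapered face to the gib.
- blade_centre (a point): Centre of the shorter blade, half-way up and midway in its full thickness: 36 mm above the tail, 36 mm below the top edge; axes as the blade's (x up, y along its length, z towards the tapered face).
- blade_tail (a point): Middle of the shorter blade's lower (tail) edge. Grip the blade near its top edge (the uppermost 30 mm), at mid length: pads that reach down onto the taper slip.
- rack: Wooden rack, 150 x 110 mm (x, y), fixed. Origin under its middle. Two slots along y, middles at about x = -32 and +32 mm; slot floors 14 mm, wall tops 44 mm above the bench; the blades stand 42 mm out of them. Over 50 mm of room between the two blades.
- long_blade_centre (a point): Centre of the longer blade (209 mm long, else like the shorter), which stays in the other slot of the rack.
- cup_wheel: White dish-shaped grinding wheel, 102 mm across, 24 mm high; origin under its middle. Stays where it is.
- hex_key: Black hex key, 104 mm, lying at the front edge. Stays.
- pen_loupe: Dark pen loupe, 130 mm, lying on the right. Stays.
- oil_stone: Green oil stone, 100 x 25 x 13 mm, at the back left. Stays.
- marker_pen: Red and white marker pen, 135 mm, at the left front. Stays.

How it is judged:
By the outcome, as a careful person would: the job done as asked, in the order asked, and still so for the second after the job is handed in, while the arm keeps its last pose, push and grip.
It also fails if it takes over 61 s, if anything falls off the work surface, if the arm or the gripper's body presses on something with over 40 N, if the wrist force passes 120 N, or if a joint passes its speed limit or range.

ROBOT

A 6-joint arm with a two-finger parallel gripper is mounted at the origin on a cart in front of the work surface, level with it; the furniture and walls round the work are solid. World frame = base frame: x ahead of the robot, y to its left, z up, the work surface at z = 0. Lengths are in m, angles in rad, forces in N, time in s.
With the tool pointing down it reaches from about 0.275 to 1 m from the base axis. Payload 8.4 kg.
Tool frame: the origin (TCP) lies at the very end of the fingers, on their centre line; the grasp point (between the pads) lies 19 mm behind it; x points along the fingers, y is the direction in which the jaws open and shut, and the axes are right-handed (so a half turn about x gives the same grasp; the last joint's range is limited). The gripper opens to 85 mm and grips with 20 to 120 N. Pads are 22 mm wide; open, the fingers measure 114 mm over their backs; the gripper's body (76 mm by 85 mm) begins 54 mm behind the grasp point. The pads swing forward as they close: fully open they stand 13 mm farther back than shut.
Start: joints at [1.233, 0.353, 1.633, -0, 1.155, -0.002], TCP at [0.206, 0.59, 0.231] pointing down, gripper open.
Joint ranges: [-2.63, 2.63], [-0.92, 2.1], [0.06, 2.66], [-1.3, 4.44], [0, 2.69], [-3.02, 3.02]. Speed limits (rad/s): [2.22, 2.22, 2.79, 3.14, 3.14, 3.14].

INTERFACE

Orientations are given as a unit quaternion [x, y, z, w].
In Python, from rig import env, viewer, job gives the robot as it stands.
- The arm moves only by the shell command python3 -m handwheel 'ROWS' [OPENING]. ROWS is JSON, a list that holds one entry, the list of rows, each a list of 6 numbers: the shift along the tool's x, y, z each as a share of 400 mm, from -1 to 1, then the turn, a rotation vector about the tool's x, y, z each as a share of 30 degrees, from -1 to 1. A call has 1 to 5 rows; each row is the pose to reach, as a shift and turn from the pose commanded when the call began, along the tool's axes at that moment; what a row does not reach only later rows make up. A row lasts 1/10 s, in which the tool goes at most 50 mm and 8.59 degrees, less where a joint would pass 70% of its speed; a pose out of reach is approached as far as the arm can. A call with a number of a shift or a turn outside -1 to 1 is refused whole. A call with a gripper value outside its range is refused whole. OPENING is the opening, from 0 (shut) to 1 (fully open), set as the call begins (- or left out, the last holds). The fingers move at their own pace and stop on an object; the grip force is fixed at half the most. Time passes only in rows, so rows that repeat a pose let the fingers close. It gives the time, the measured TCP pose, the force and the opening at its end, in the units of the state.
- env.get_state(): the state, without advancing time (a new reading comes with each control period).
- viewer.grab_frame(name): name is "scene" or "top" or "wrist"; returns (picture, depth): 480x640x3 uint8, red, green, blue; 480x640 float32, m along the optical axis (not along the pixel's ray), 0 where there is no reading.
- viewer.get_calibration(name): a dict with "intrinsics" (3x3 intrinsics, pixels), "T" (4x4, takes a point from camera to world coordinates). Camera axes: x right, y up, looking along -z (the intrinsics and any distortion apply to the point x, -y, -z); pixel columns grow to the right and rows downward; lengths in m; the calibration is good to about 2 mm. A picture is of the moment at which its call begins: read the wrist's pose just before it. get_calibration takes no time and is no camera call; for the wrist camera it gives the pose at the moment of the call.
- job.job_done(): hands the job in, once; it reports no verdict.
The state is a dict: "clock": time; "qpos": joint angles; "qd": joint speeds; "joint_torque": joint torques, N m; "ee_pos": TCP position; "eef_rot": TCP orientation; "contact_force": force on the tool from outside, world axes, zero at the start; "ft_torque": the same for the moment, N m; "gripper_width": finger opening in m.
Only numpy, scipy, OpenCV 4.12 (cv2) and the standard library are available. Lean on these libraries where they do the work, as an engineer would, in place of code of your own. Each camera call takes 0.05 s, during which the arm holds its last target.

## Working session

There is one attempt and no reset: what is moved stays moved. The work goes in short steps, Python scripts to look and compute and a shell command to move; the robot and the scene stay as the last step left them, time stands still between calls to the robot, and variables do not carry over. Pictures are saved under pics/ and viewed, and the job is handed in when it is done.

```bash
ls -la; mkdir -p pics; python3 - <<'E'
from rig import env, viewer, job
import cv2, numpy as np
s=env.get_state(); print(s)
for n in ["scene","top","wrist"]:
    p,d=viewer.grab_frame(n); c=viewer.get_calibration(n)
    cv2.imwrite(f"pics/{n}0.png",p[:,:,::-1]); np.save(f"pics/{n}0_d.npy",d)
    print(n,np.round(c["intrinsics"],2).tolist(),np.round(c["T"],4).tolist(),[k for k in c])
print(env.get_state()["clock"])
E
```

```text
total 12
drwxr-xr-x  3 agent agent 4096 Dec  7 15:03 .
drwxr-xr-x 23 root  root  4096 Dec  7 15:03 ..
drwxr-xr-x  2 agent agent 4096 Dec  7 15:03 pics
{'clock': 0.0, 'qpos': array([ 1.23257703e+00,  3.53663911e-01,  1.63413320e+00, -6.43869549e-06,
        1.15518333e+00, -2.44241264e-03]), 'qd': array([ 0.0001922 , -0.00194562, -0.00080693, -0.00056495, -0.00105456,
        0.00014309]), 'joint_torque': array([-2.35844709e-03, -6.05247903e+01, -3.42059791e+01, -1.57502209e-04,
        9.34442942e-03,  1.43244597e-05]), 'ee_pos': array([0.20580991, 0.58964299, 0.23055223]), 'eef_rot': array([ 0.1176733 ,  0.69724583, -0.11864112,  0.69708359]), 'contact_force': array([ 0.07759362, -0.50868141,  0.27493931]), 'ft_torque': array([0.00043529, 0.01351242, 0.02168368]), 'gripper_width': 0.08550888587600362}
scene [[612.7, 0.0, 325.73], [0.0, 612.7, 245.63], [0.0, 0.0, 1.0]] [[-0.8847, -0.3239, 0.3352, 1.0852], [0.466, -0.6296, 0.6216, 1.1823], [0.0097, 0.7062, 0.708, 1.294], [0.0, 0.0, 0.0, 1.0]] ['intrinsics', 'T']
top [[446.81, 0.0, 315.2], [0.0, 446.81, 232.44], [0.0, 0.0, 1.0]] [[-0.0662, 0.9743, -0.2155, 0.3104], [-0.9978, -0.0642, 0.0164, 0.1463], [0.0021, 0.2161, 0.9764, 1.0408], [0.0, 0.0, 0.0, 1.0]] ['intrinsics', 'T']
wrist [[430.12, 0.0, 320.51], [0.0, 430.12, 243.59], [0.0, 0.0, 1.0]] [[0.3289, -0.9066, -0.2644, 0.1394], [0.9444, 0.3156, 0.0925, 0.6134], [-0.0004, -0.2801, 0.96, 0.3742], [0.0, 0.0, 0.0, 1.0]] ['intrinsics', 'T']
0.15
```

View pics/scene0.png

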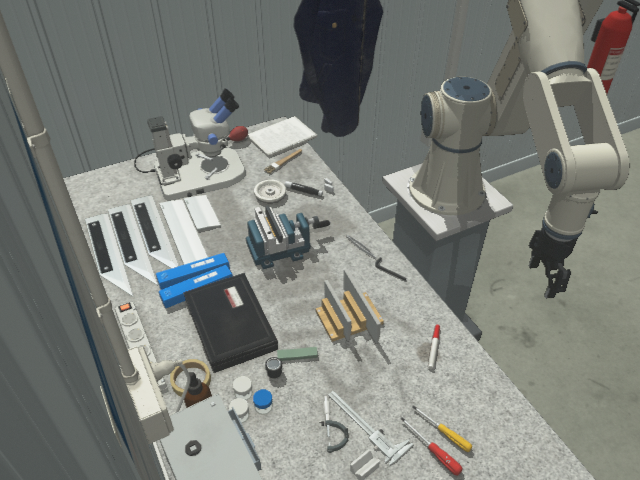

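View pics/top0.png

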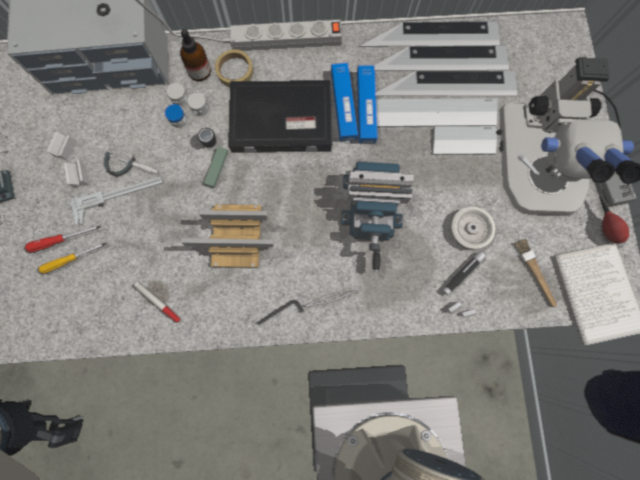

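View pics/wrist0.png

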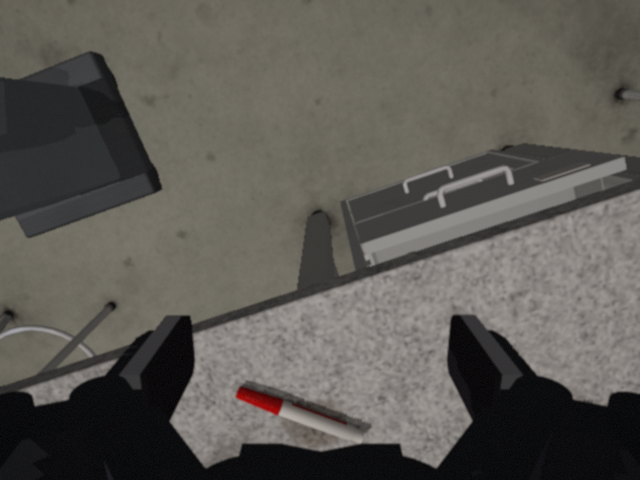

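The top view shows the rack at about (237,238), with the front blade spanning columns 183-272 and the back blade 202-267. The vise is at about (377,195) with its crank at (376,250). Next I'll enlarge these and convert pixels to positions.

```bash
cat > h.py <<'E'
import numpy as np, cv2
def w(c,u,v,d):
    K=c["intrinsics"];T=c["T"]
    p=np.array([(u-K[0,2])/K[0,0]*d,-(v-K[1,2])/K[1,1]*d,-d,1.]); return (T@p)[:3]
def cloud(c,d):
    K=c["intrinsics"];T=c["T"]
    v,u=np.mgrid[0:d.shape[0],0:d.shape[1]]
    P=np.stack([(u-K[0,2])/K[0,0]*d,-(v-K[1,2])/K[1,1]*d,-d],-1)
    return P@T[:3,:3].T+T[:3,3]
def ray(c,u,v):
    K=c["intrinsics"];T=c["T"]
    r=T[:3,:3]@np.array([(u-K[0,2])/K[0,0],-(v-K[1,2])/K[1,1],-1]); return T[:3,3],r/np.linalg.norm(r)
def atz(c,u,v,z):
    o,r=ray(c,u,v); return o+r*(z-o[2])/r[2]
def tri(c1,p1,c2,p2):
    o1,r1=ray(c1,*p1);o2,r2=ray(c2,*p2)
    A=np.stack([r1,-r2],1); s=np.linalg.lstsq(A,o2-o1,rcond=None)[0]
    a=o1+s[0]*r1;b=o2+s[1]*r2; return (a+b)/2,np.linalg.norm(a-b)
def crop(path,out,u0,v0,u1,v1,k):
    im=cv2.imread(path)[v0:v1,u0:u1]; cv2.imwrite(out,cv2.resize(im,None,fx=k,fy=k,interpolation=cv2.INTER_CUBIC))
E
python3 - <<'E'
from h import *
from rig import viewer
crop("pics/top0.png","pics/t_v.png",320,150,450,280,6 if 0 else 5)
crop("pics/top0.png","pics/t_r.png",160,190,290,280,6)
crop("pics/scene0.png","pics/s_v.png",235,170,355,270,6)
crop("pics/scene0.png","pics/s_r.png",300,260,400,360,6)
for n in["top","scene"]:
    np.save("pics/cloud_%s.npy"%n,cloud(viewer.get_calibration(n),np.load(f"pics/{n}0_d.npy")))
C=np.load("pics/cloud_top.npy"); 
np.set_printoptions(precision=3,suppress=True,linewidth=200)
for y in(130,300):print(C[y,300])
for u in(200,210,225,237,250,262,268): 
  print(u,[list(np.round(C[v,u],3)) for v in range(208,256,3)])
E
```

```text
[0.784 0.149 0.046]
[0.383 0.174 0.002]
200 [[np.float64(0.619), np.float64(0.402), np.float64(0.0)], [np.float64(0.586), np.float64(0.381), np.float64(0.087)], [np.float64(0.581), np.float64(0.382), np.float64(0.082)], [np.float64(0.596), np.float64(0.403), np.float64(-0.0)], [np.float64(0.589), np.float64(0.403), np.float64(0.001)], [np.float64(0.581), np.float64(0.403), np.float64(-0.0)], [np.float64(0.574), np.float64(0.403), np.float64(0.0)], [np.float64(0.566), np.float64(0.403), np.float64(0.001)], [np.float64(0.558), np.float64(0.402), np.float64(0.003)], [np.float64(0.552), np.float64(0.403), np.float64(0.001)], [np.float64(0.545), np.float64(0.404), np.float64(-0.002)], [np.float64(0.518), np.float64(0.382), np.float64(0.087)], [np.float64(0.516), np.float64(0.387), np.float64(0.065)], [np.float64(0.523), np.float64(0.404), np.float64(-0.002)], [np.float64(0.516), np.float64(0.404), np.float64(-0.004)], [np.float64(0.508), np.float64(0.403), np.float64(0.002)]]
210 [[np.float64(0.618), np.float64(0.379), np.float64(-0.003)], [np.float64(0.586), np.float64(0.36), np.float64(
[... 4853 characters left out ...]
loat64(0.577), np.float64(0.24), np.float64(0.002)], [np.float64(0.571), np.float64(0.24), np.float64(-0.001)], [np.float64(0.563), np.float64(0.24), np.float64(0.002)], [np.float64(0.557), np.float64(0.241), np.float64(-0.003)], [np.float64(0.549), np.float64(0.241), np.float64(-0.001)], [np.float64(0.541), np.float64(0.241), np.float64(0.002)], [np.float64(0.534), np.float64(0.242), np.float64(-0.001)], [np.float64(0.509), np.float64(0.234), np.float64(0.083)], [np.float64(0.503), np.float64(0.235), np.float64(0.08)], [np.float64(0.512), np.float64(0.243), np.float64(-0.001)], [np.float64(0.505), np.float64(0.243), np.float64(-0.0)], [np.float64(0.498), np.float64(0.243), np.float64(0.0)]]
```

View pics/t_v.png

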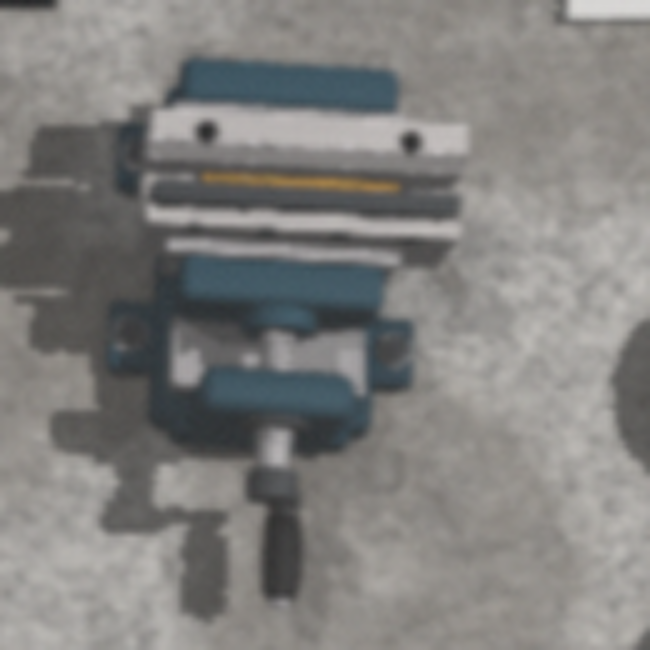

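View pics/t_r.png

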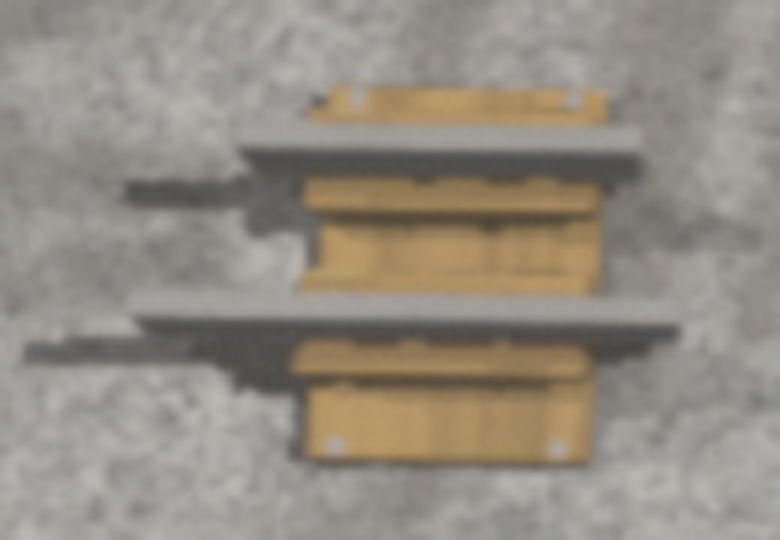

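View pics/s_v.png

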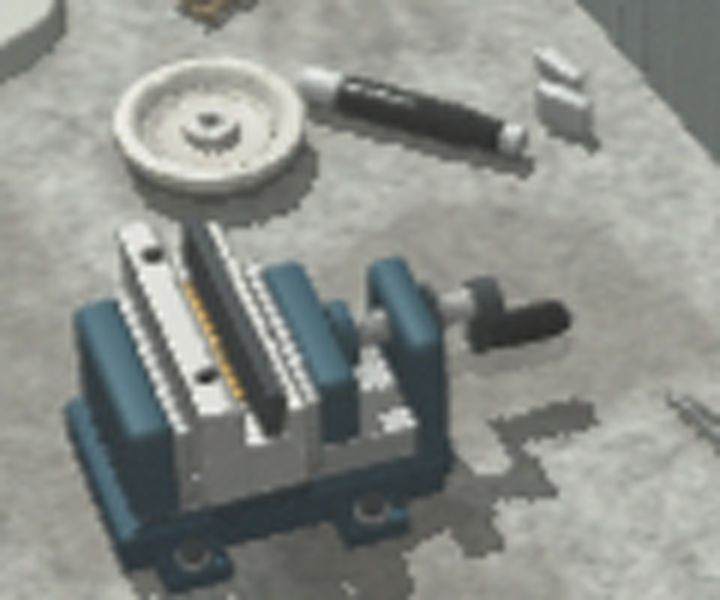

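View pics/s_r.png

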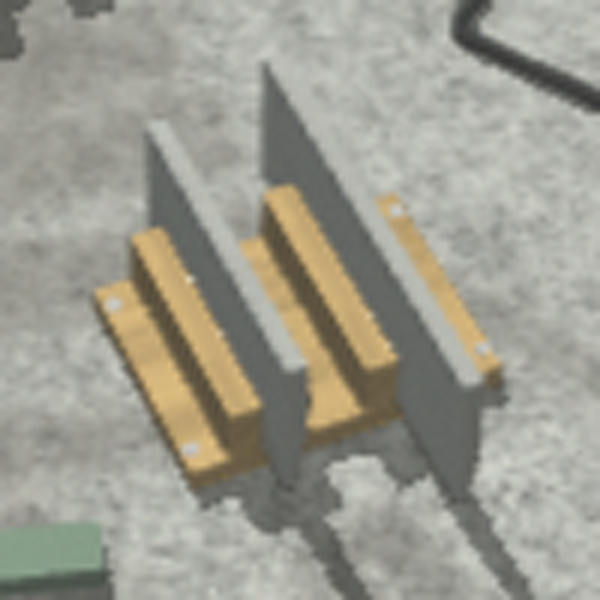

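The shorter blade is the rear one: its top edge sits at columns ~201-267 and rows ~211-215 in the top view. The crank grip points towards the robot at about (376,260). Next, coarse fits from the depth.

```bash
python3 - <<'E'
from h import *
from rig import env
from scipy.spatial.transform import Rotation as R
np.set_printoptions(precision=4,suppress=True,linewidth=200)
print(R.from_quat(env.get_state()["eef_rot"]).as_matrix())
for n in("top","scene"):
    C=np.load(f"pics/cloud_{n}.npy"); im=cv2.imread(f"pics/{n}0.png")
    def box(m,name):
        P=C[m]; 
        if len(P)<5: print(name,len(P));return
        r=cv2.minAreaRect((P[:,:2]*1000).astype(np.float32)); print(n,name,len(P),"rect",np.round(r[0],1),np.round(r[1],1),round(r[2],2),"medz",np.median(P[:,2]).round(4))
    x,y,z=C[...,0],C[...,1],C[...,2]
    V=(abs(y)<0.16)&(x>0.35)&(x<0.75)
    box(V&(z>0.097)&(z<.12),"holder top")
    b=im[...,0].astype(int)-im[...,2]
    box(V&(z>0.080)&(z<.095)&(b>15),"blue tops")
    B=(y>0.18)&(y<0.45)&(z>0.078)&(z<.095)
    box(B&(x>.55)&(x<.62),"back blade"); box(B&(x>.47)&(x<.54),"front blade")
    g=V&(im.max(2)<75)&(x<.5)&(z>.02)
    box(g,"grip"); 
    P=C[g]; print(P.min(0),P.max(0),np.median(P,0))
E
```

```text
[[-0.0004  0.3295  0.9442]
 [-0.001   0.9442 -0.3295]
 [-1.     -0.0011 -0.    ]]
top holder top 905 rect [617.9 -22.3] [139.9  50.1] 83.29 medz 0.1034
top blue tops 974 rect [594.9  -9.7] [ 94.9 162.5] 81.87 medz 0.0866
top back blade 336 rect [578.3 308.9] [147.   11.5] 85.42 medz 0.0852
top front blade 463 rect [515.5 323.8] [201.4  11.2] 85.37 medz 0.0855
top grip 139 rect [464.2  -0.7] [51.  21.2] 11.09 medz 0.0474
[ 0.4391 -0.0105  0.0407] [0.488  0.0128 0.0842] [ 0.462  -0.0011  0.0474]
scene holder top 445 rect [620.5 -19.5] [146.   51.1] 83.0 medz 0.1055
scene blue tops 460 rect [597.2  -9.8] [100.5 164.5] 83.78 medz 0.089
scene back blade 242 rect [580.6 310.3] [153.3  13.4] 85.37 medz 0.087
scene front blade 324 rect [517.1 325.3] [205.7  14.3] 85.44 medz 0.087
scene grip 98 rect [463.9   3.4] [26.7 54.1] 88.84 medz 0.0475
[ 0.4368 -0.0104  0.035 ] [0.4911 0.0164 0.0838] [0.4677 0.0019 0.0475]
```

```bash
python3 -m handwheel '[[[-0.12,-1,0.8,-0.41,0,0],[-0.12,-1,0.8,-0.41,0,0],[-0.12,-1,0.8,-0.41,0,0],[-0.12,-1,0.8,-0.41,0,0],[-0.12,-1,0.8,-0.41,0,0]]]'; python3 - <<'E'
from h import *
C=np.load("pics/cloud_top.npy")
for v in range(222,256,2): print(v,C[v,375].round(3),end=' ')
from rig import env
from scipy.spatial.transform import Rotation as R
s=env.get_state();print(s["ee_pos"],R.from_quat(s["eef_rot"]).as_matrix().round(3))
E
```

```text
clock: 0.65
ee_pos: [0.2888, 0.3534, 0.2546]
eef_rot: [0.043, 0.706, -0.043, 0.706]
contact_force: [1.3, 0.5, -0.1]
gripper_width: 0.0854
222 [ 0.538 -0.004  0.078] 224 [ 0.532 -0.002  0.084] 226 [ 0.527 -0.002  0.084] 228 [ 0.522 -0.001  0.087] 230 [ 0.518 -0.001  0.084] 232 [ 0.514 -0.001  0.081] 234 [ 0.51  -0.     0.083] 236 [ 0.507 -0.001  0.076] 238 [0.501 0.    0.08 ] 240 [0.497 0.    0.078] 242 [0.492 0.001 0.081] 244 [0.487 0.002 0.085] 246 [0.483 0.002 0.083] 248 [0.478 0.003 0.085] 250 [0.476 0.002 0.073] 252 [ 0.476 -0.002  0.045] 254 [ 0.472 -0.002  0.045] [0.28879898 0.35343113 0.25458127] [[ 0.     0.12   0.993]
 [-0.     0.993 -0.12 ]
 [-1.    -0.     0.   ]]
```

```bash
python3 -m handwheel '[[[0,-0.82,0.35,0,0,0],[0,-0.82,0.35,0,0,0],[0,-0.82,0.35,0,0,0],[0,-0.82,0.35,0,0,0],[0,-0.82,0.35,0,0,0]]]'; python3 -m handwheel '[[[0,-0.24,0.1,0,0,0],[0,-0.24,0.1,0,0,0],[0,-0.24,0.1,0,0,0],[0,-0.24,0.1,0,0,0]]]'; python3 - <<'E'
from h import *
from rig import env,viewer
s=env.get_state();print(s["ee_pos"],s["qpos"].round(2))
c=viewer.get_calibration("wrist"); p,d=viewer.grab_frame("wrist")
cv2.imwrite("pics/w1.png",p[:,:,::-1]); np.savez("pics/w1.npz",d=d,T=c["T"],intrinsics=c["intrinsics"])
E
```

```text
clock: 1.15
ee_pos: [0.3583, 0.1134, 0.2548]
eef_rot: [0.043, 0.706, -0.043, 0.706]
contact_force: [1.1, -0.2, 0.2]
gripper_width: 0.0855
clock: 1.55
ee_pos: [0.3865, 0.0139, 0.2545]
eef_rot: [0.044, 0.706, -0.044, 0.706]
contact_force: [-0.1, -0.1, -0.5]
gripper_width: 0.0854
[0.38645249 0.0138745  0.25448109] [ 0.03 -0.06  2.07  0.    1.13 -1.41]
```

View pics/w1.png

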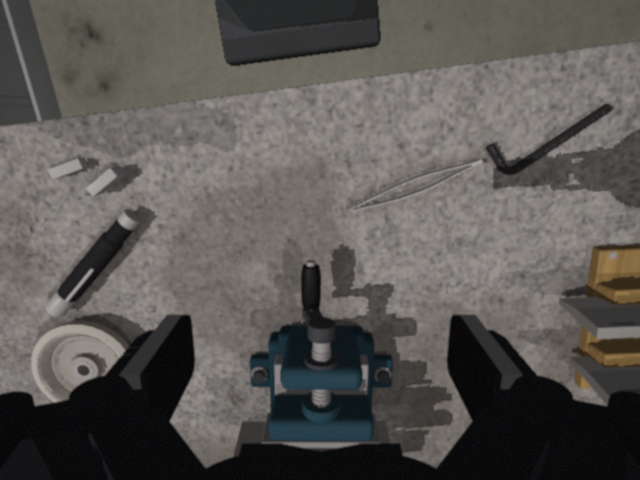

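The wrist view shows the grip at columns 303-320, rows 262-310, and the screw axis at column ~321. The grip points slightly to -y, so the crank is a bit short of straight down.

```bash
python3 - <<'E'
from h import *
np.set_printoptions(precision=4,suppress=True,linewidth=200)
crop("pics/w1.png","pics/w1c.png",230,240,410,450,4 if 0 else 3)
f=np.load("pics/w1.npz"); C=cloud(f,f["d"]); d=f["d"]
im=cv2.imread("pics/w1.png")
for v in range(260,345,6): print(v,C[v,311],im[v,311],C[v,321])
# jaw/bracket blue
x,y,z=C[...,0],C[...,1],C[...,2]
b=im[...,0].astype(int)-im[...,2]
m=(z>.08)&(z<.1)&(b>10)&(x>.5)&(x<.56); P=C[m]
r=cv2.minAreaRect((P[:,:2]*1000).astype(np.float32)); print(r,np.median(P[:,2]))
g=(im.max(2)<70)&(z>.02)&(z<.06)&(x>.42)&(x<.475)&(abs(y)<.05); P=C[g]; print(len(P),P.min(0),P.max(0),P.mean(0))
r=cv2.minAreaRect((P[:,:2]*1000).astype(np.float32)); print(r)
E
```

```text
260 [ 0.4347 -0.0002  0.038 ] [72 74 79] [0.4478 0.0071 0.0016]
266 [ 0.438  -0.0005  0.0446] [94 94 98] [ 0.455   0.0062 -0.0014]
272 [ 0.4424 -0.001   0.0476] [36 34 35] [0.46   0.0056 0.0019]
278 [ 0.4471 -0.0016  0.0497] [33 32 33] [0.4666 0.0048 0.001 ]
284 [ 0.4528 -0.0023  0.0492] [31 30 31] [ 0.4735  0.0039 -0.0006]
290 [ 0.4583 -0.0031  0.0492] [26 24 26] [0.4793 0.0032 0.0006]
296 [ 0.4638 -0.0038  0.0496] [24 22 26] [ 0.486   0.0024 -0.0001]
302 [ 0.4694 -0.0045  0.0496] [25 23 21] [0.4918 0.0016 0.0013]
308 [ 0.4763 -0.0055  0.0469] [19 18 19] [0.4984 0.0008 0.0011]
314 [ 0.4798 -0.0058  0.0518] [23 23 21] [0.4807 0.0029 0.0522]
320 [ 0.4767 -0.005   0.07  ] [19 20 21] [0.4779 0.0032 0.0697]
326 [ 0.477  -0.0049  0.0803] [35 35 34] [0.478  0.0032 0.0804]
332 [ 0.4821 -0.0055  0.0809] [61 58 58] [0.481  0.0028 0.0848]
338 [ 0.4865 -0.0061  0.0828] [63 62 62] [0.4865 0.0021 0.0846]
344 [ 0.5129 -0.0103  0.0449] [33 30 27] [0.4942 0.0012 0.0805]
((538.8637084960938, -9.895675659179688), (78.21505737304688, 52.785152435302734), 82.17555236816406) 0.08599723354813263
789 [ 0.4345 -0.0133  0.0365] [0.475  0.0063 0.0518] [ 0.4552 -0.0032  0.0471]
((455.12213134765625, -3.2525291442871094), (16.872589111328125, 41.72152328491211), 82.84326934814453)
```

View pics/w1c.png

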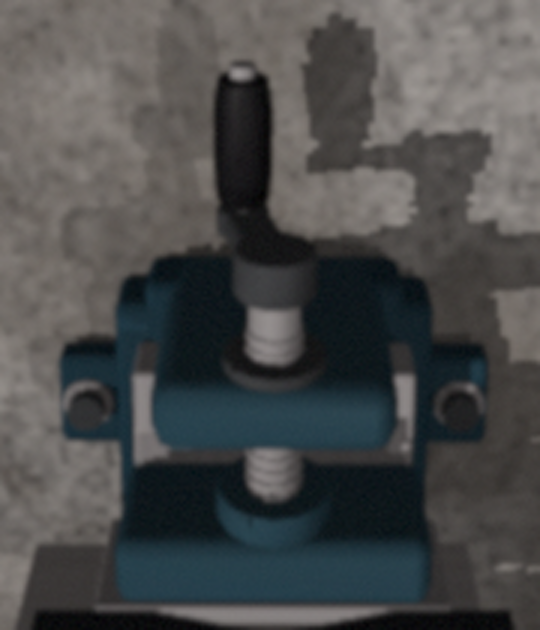

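```bash
python3 -m handwheel '[[[0.1,-0.022,0.165,0,0,0],[0.25,-0.022,0.165,0,0,0],[0.35,-0.022,0.165,0,0,0],[0.45,-0.022,0.165,0,0,0],[0.52,-0.022,0.165,0,0,0]]]' 0.6;  python3 - <<'E'
from h import *
from rig import env,viewer
s=env.get_state();print(s["ee_pos"],s["eef_rot"])
p,d=viewer.grab_frame("scene"); cv2.imwrite("pics/s2.png",p[:,:,::-1]);crop("pics/s2.png","pics/s2c.png",235,120,395,270,4)
p,d=viewer.grab_frame("wrist"); cv2.imwrite("pics/w2.png",p[:,:,::-1])
E
```

```text
clock: 2.1
ee_pos: [0.4496, 0.0005, 0.0439]
eef_rot: [0.042, 0.707, -0.042, 0.705]
contact_force: [-0.0, 0.5, 0.4]
gripper_width: 0.051
[0.44959564 0.00052306 0.04390017] [ 0.04181188  0.70671822 -0.04172591  0.70502488]
```

View pics/s2c.png

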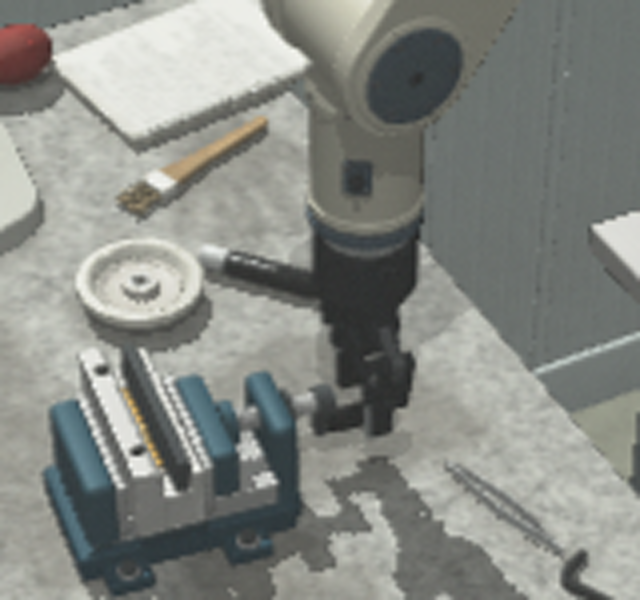

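View pics/w2.png

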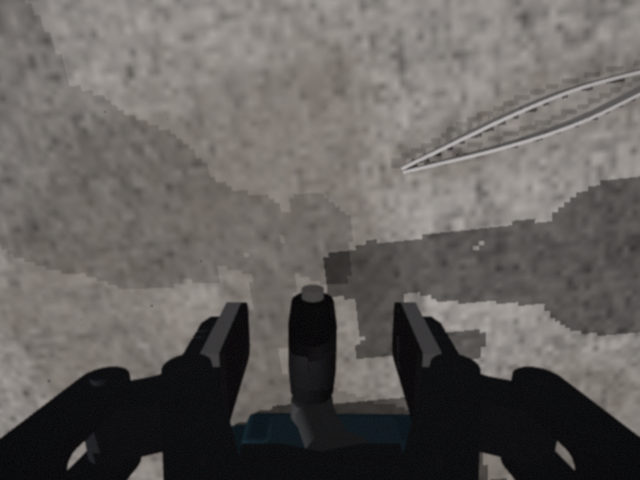

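The open fingers (inner faces at u≈245 and 397) straddle the grip (u≈312, about 3 mm to -y). I'll lower, centre on it, then close.

```bash
python3 -m handwheel '[[[0.042,-0.007,0.003,0,0,0],[0.042,-0.007,0.003,0,0,0]]]'; python3 -m handwheel '[[[0,0,0,0,0,0],[0,0,0,0,0,0],[0,0,0,0,0,0],[0,0,0,0,0,0]]]' 0 ; python3 - <<'E'
from h import *
from rig import env,viewer
s=env.get_state();print(s["ee_pos"],s["eef_rot"])
p,d=viewer.grab_frame("wrist"); cv2.imwrite("pics/w3.png",p[:,:,::-1])
E
```

```text
clock: 2.4
ee_pos: [0.4516, -0.0033, 0.0301]
eef_rot: [0.042, 0.706, -0.042, 0.706]
contact_force: [0.8, -1.1, 0.9]
gripper_width: 0.0511
clock: 2.8
ee_pos: [0.4527, -0.0041, 0.0313]
eef_rot: [0.043, 0.705, -0.043, 0.707]
contact_force: [-1.0, 3.8, 9.8]
gripper_width: 0.0159
[ 0.45270283 -0.00407981  0.03125866] [ 0.04311838  0.70501898 -0.04268263  0.70658845]
```

View pics/w3.png

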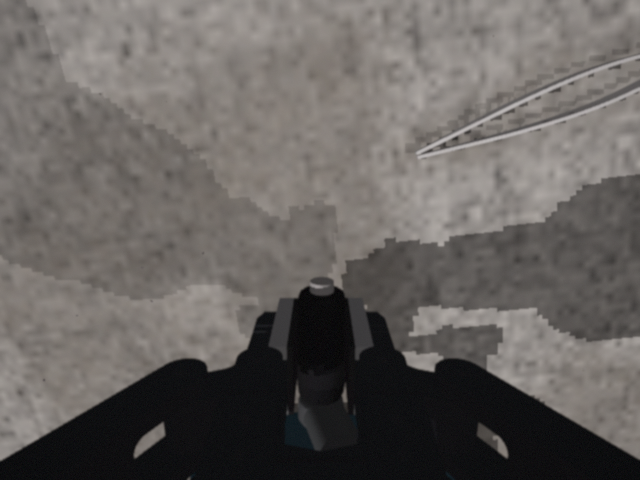

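Gripped, at 15.9 mm opening. I'll compute the arc in tool axes.

```bash
cat >> h.py <<'E'
def arc(t0,t1,n=5,zoff=0):
    a=lambda t:np.array([-34*np.cos(t),-34*np.sin(t),1.91*t])
    for i in range(1,n+1):
        t=t0+(t1-t0)*i/n; print(round(t,2),np.round((a(t)-a(t0)-[zoff*i/n,0,0])/400,4))
E
python3 -c "
from h import *
arc(2.84,4.0,5,3)"
```

```text
3.07 [0.0021 0.0193 0.0011]
3.3 [-0.0003  0.039   0.0022]
3.54 [-0.0072  0.0579  0.0033]
3.77 [-0.0183  0.0751  0.0044]
4.0 [-0.0331  0.0896  0.0055]
```

```bash
python3 -m handwheel '[[[0.002,0.019,0.001,0,0,0],[0,0.039,0.002,0,0,0],[-0.007,0.058,0.003,0,0,0],[-0.018,0.075,0.004,0,0,0],[-0.033,0.09,0.0055,0,0,0]]]'; python3 -c "
from h import *
arc(4.0,5.5,5)"
```

```text
clock: 3.35
ee_pos: [0.4596, 0.0321, 0.0432]
eef_rot: [0.043, 0.705, -0.043, 0.707]
contact_force: [6.2, 0.8, -6.9]
gripper_width: 0.0152
4.3 [-0.0215  0.0135  0.0014]
4.6 [-0.046   0.0201  0.0029]
4.9 [-0.0714  0.0192  0.0043]
5.2 [-0.0954  0.0108  0.0057]
5.5 [-0.1158 -0.0044  0.0072]
```

```bash
python3 -m handwheel '[[[-0.021,0.0135,0.0014,0,0,0],[-0.046,0.02,0.003,0,0,0],[-0.071,0.019,0.0043,0,0,0],[-0.095,0.011,0.0057,0,0,0],[-0.116,-0.0044,0.0072,0,0,0]]]'; python3 - <<'E'
from h import *
arc(5.5,6.75,5)
from rig import env,viewer
p,d=viewer.grab_frame("wrist"); cv2.imwrite("pics/w4.png",p[:,:,::-1])
E
```

```text
clock: 3.85
ee_pos: [0.462, 0.0286, 0.0899]
eef_rot: [0.042, 0.705, -0.043, 0.707]
contact_force: [8.8, -11.7, -19.1]
gripper_width: 0.0159
5.75 [-0.013  -0.0168  0.0012]
6.0 [-0.0214 -0.0362  0.0024]
6.25 [-0.0247 -0.0572  0.0036]
6.5 [-0.0228 -0.0783  0.0048]
6.75 [-0.0157 -0.0982  0.006 ]
```

View pics/w4.png

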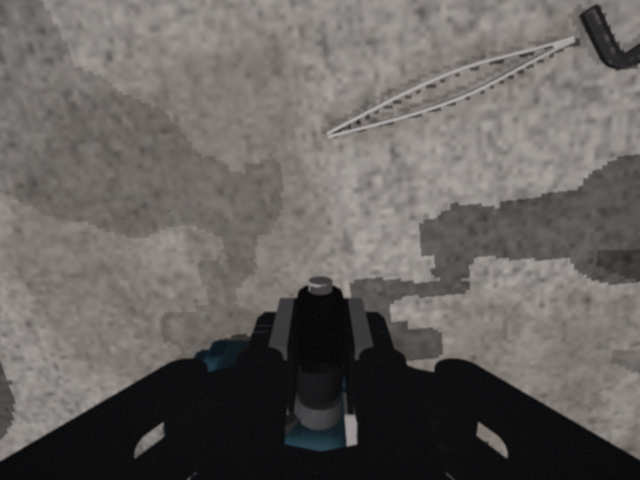

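```bash
python3 -m handwheel '[[[-0.013,-0.017,0.0012,0,0,0],[-0.021,-0.036,0.0024,0,0,0],[-0.0247,-0.057,0.0036,0,0,0],[-0.0247,-0.057,0.0036,0,0,0]]]'; python3 - <<'E'
from h import *
from rig import env,viewer
p,d=viewer.grab_frame("scene"); cv2.imwrite("pics/s5.png",p[:,:,::-1]);crop("pics/s5.png","pics/s5c.png",235,120,395,270,4)
s=env.get_state();print(s["ee_pos"],s["contact_force"])
E
```

```text
clock: 4.3
ee_pos: [0.4604, 0.0058, 0.0988]
eef_rot: [0.043, 0.705, -0.043, 0.706]
contact_force: [9.5, -3.8, -19.7]
gripper_width: 0.0156
[0.46044862 0.00588496 0.0987895 ] [  8.08940759  -4.30855614 -18.06246375]
```

View pics/s5c.png

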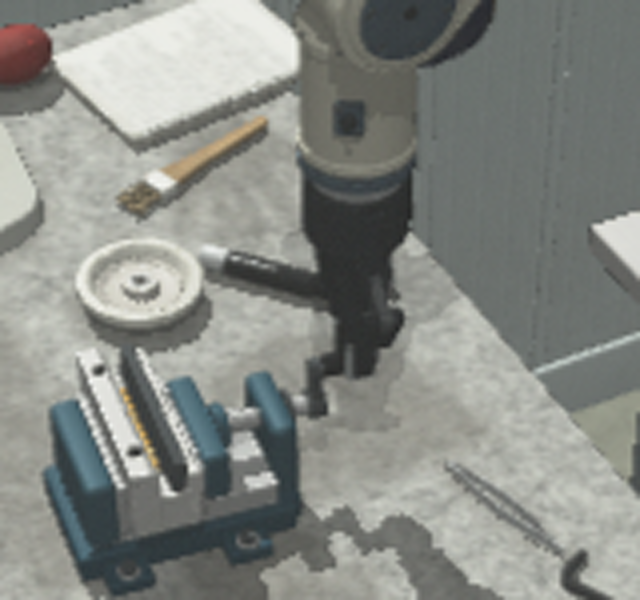

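Now near the top (about 6.25 rad). I'll release briefly, re-grip 8 mm deeper with the strain gone, and carry on.

```bash
python3 -m handwheel '[[[0,0,0,0,0,0],[0,0,0,0,0,0],[0.02,0,0,0,0,0],[0.02,0,0,0,0,0]]]' 0.5; python3 -m handwheel '[[[0,0,0,0,0,0],[0,0,0,0,0,0],[0,0,0,0,0,0],[0,0,0,0,0,0]]]' 0;python3 - <<'E'
from h import *
from rig import env,viewer
p,d=viewer.grab_frame("wrist"); cv2.imwrite("pics/w6.png",p[:,:,::-1])
s=env.get_state();print(s["ee_pos"],s["contact_force"])
arc(6.25,7.2,5)
E
```

```text
clock: 4.75
ee_pos: [0.4589, 0.0063, 0.0906]
eef_rot: [0.043, 0.706, -0.043, 0.705]
contact_force: [1.2, -0.1, 0.4]
gripper_width: 0.0425
clock: 5.15
ee_pos: [0.4595, 0.0061, 0.0914]
eef_rot: [0.043, 0.706, -0.043, 0.706]
contact_force: [-0.4, -0.4, 2.0]
gripper_width: 0.0164
[0.45952893 0.0060382  0.09139675] [-1.09741302  0.20721717  1.67237425]
6.44 [ 0.001  -0.0161  0.0009]
6.63 [ 0.005  -0.0317  0.0018]
6.82 [ 0.0119 -0.0463  0.0027]
7.01 [ 0.0214 -0.0593  0.0036]
7.2 [ 0.0332 -0.0703  0.0045]
```

View pics/w6.png

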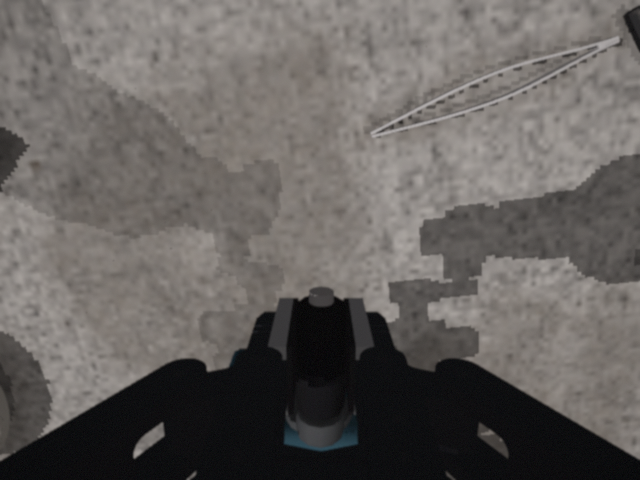

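```bash
python3 -m handwheel '[[[0.001,-0.016,0.001,0,0,0],[0.005,-0.032,0.002,0,0,0],[0.012,-0.046,0.003,0,0,0],[0.021,-0.059,0.0036,0,0,0],[0.033,-0.070,0.0045,0,0,0]]]'; python3 - <<'E'
from h import *
from rig import env
s=env.get_state();print(s["ee_pos"],s["contact_force"])
arc(7.2,7.7,5)
E
```

```text
clock: 5.7
ee_pos: [0.4577, -0.0224, 0.0776]
eef_rot: [0.043, 0.706, -0.043, 0.706]
contact_force: [-0.5, 6.9, -1.4]
gripper_width: 0.0159
[ 0.45766701 -0.02237383  0.07758575] [-0.50023392  6.9071195  -1.39709067]
7.3 [ 0.007  -0.0048  0.0005]
7.4 [ 0.0144 -0.0089  0.001 ]
7.5 [ 0.0222 -0.0123  0.0014]
7.6 [ 0.0304 -0.0148  0.0019]
7.7 [ 0.0387 -0.0165  0.0024]
```

```bash
python3 -m handwheel '[[[0.007,-0.005,0.0005,0,0,0],[0.0144,-0.009,0.001,0,0,0],[0.0144,-0.009,0.001,0,0,0]]]'; python3 -m handwheel '[[[0.008,-0.0035,0.0005,0,0,0],[0.008,-0.0035,0.0005,0,0,0]]]'
```

```text
clock: 6.0
ee_pos: [0.4575, -0.0258, 0.0717]
eef_rot: [0.043, 0.706, -0.043, 0.705]
contact_force: [-2.1, 6.4, 0.6]
gripper_width: 0.0161
clock: 6.2
ee_pos: [0.4574, -0.0269, 0.0688]
eef_rot: [0.043, 0.706, -0.043, 0.705]
contact_force: [-3.9, 7.7, 7.0]
gripper_width: 0.0161
```

```bash
python3 -m handwheel '[[[0.0085,-0.002,0.0005,0,0,0],[0.0085,-0.002,0.0005,0,0,0]]]'; python3 -m handwheel '[[[0.0085,-0.002,0.0005,0,0,0],[0.0085,-0.002,0.0005,0,0,0]]]'
```

```text
clock: 6.4
ee_pos: [0.4573, -0.0277, 0.0657]
eef_rot: [0.043, 0.706, -0.043, 0.705]
contact_force: [-7.2, 7.7, 13.4]
gripper_width: 0.0163
clock: 6.6
ee_pos: [0.4573, -0.0284, 0.0626]
eef_rot: [0.043, 0.706, -0.043, 0.705]
contact_force: [-8.9, 9.6, 19.0]
gripper_width: 0.0158
```

```bash
python3 - <<'E'
from h import *
from rig import env,viewer
p,d=viewer.grab_frame("scene"); cv2.imwrite("pics/s7.png",p[:,:,::-1]);crop("pics/s7.png","pics/s7c.png",245,190,345,275,7)
p,d=viewer.grab_frame("wrist"); cv2.imwrite("pics/w7.png",p[:,:,::-1])
s=env.get_state();print(s["ee_pos"],s["contact_force"],s["gripper_width"])
E
```

```text
[ 0.45733049 -0.028403    0.06267319] [-9.14017504  9.67334328 18.99564534] 0.01586552435091044
```

View pics/s7c.png

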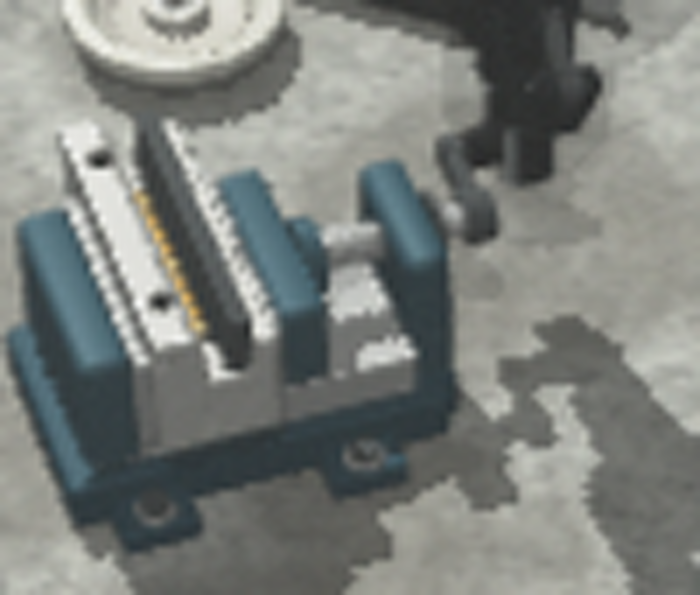

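View pics/w7.png

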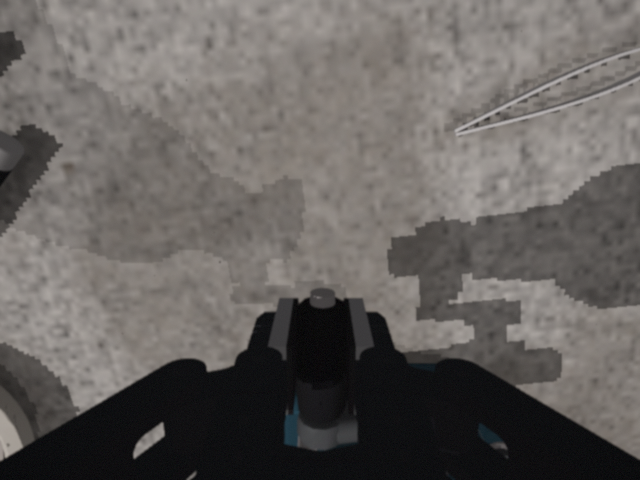

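The jaws look closed on the holder, the grip hasn't slipped in the pads, and torque has risen steadily for about 0.25-0.3 rad past contact. I'll let go and rise.

```bash
python3 -m handwheel '[[[0,0,0,0,0,0],[0,0,0,0,0,0],[-0.1,0,0,0,0,0],[-0.2,0,0,0,0,0],[-0.3,0,0,0,0,0]]]' 0.5; python3 -m handwheel '[[[-0.12,0,0.1,0,0,0],[-0.2,0,0.2,0,0,0],[-0.2,0,0.25,0,0,0],[-0.2,0,0.25,0,0,0],[-0.2,0,0.25,0,0,0]]]' 0.5;python3 - <<'E'
from h import *
from rig import env,viewer
s=env.get_state();print(s["ee_pos"])
for n in("wrist","top"):
    c=viewer.get_calibration(n); p,d=viewer.grab_frame(n)
    cv2.imwrite(f"pics/{n}8.png",p[:,:,::-1]); np.savez(f"pics/{n}8.npz",d=d,T=c["T"],intrinsics=c["intrinsics"])
E
```

```text
clock: 7.2
ee_pos: [0.4582, -0.0293, 0.1834]
eef_rot: [0.043, 0.706, -0.043, 0.706]
contact_force: [1.3, 0.5, 0.2]
gripper_width: 0.0427
clock: 7.7
ee_pos: [0.5574, -0.0413, 0.2616]
eef_rot: [0.043, 0.706, -0.043, 0.706]
contact_force: [-0.0, -0.2, -0.2]
gripper_width: 0.0427
[ 0.55743164 -0.04134176  0.26158528]
```

View pics/wrist8.png

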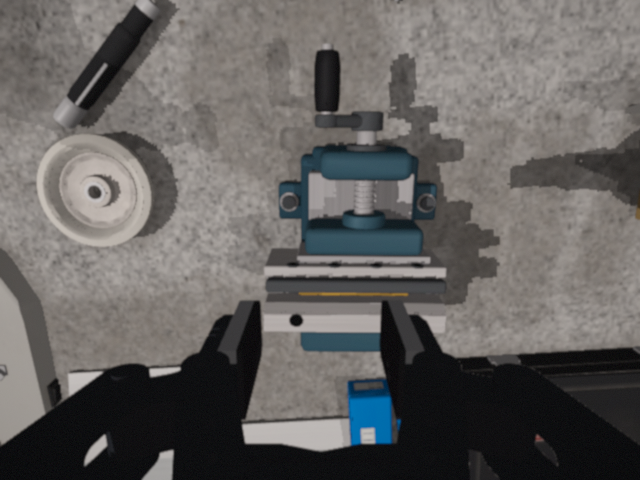

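The whole clamped vise is in view. The holder top spans columns 264-447, rows 262-333, with the dark gib at rows ~281-292 and brass at ~295. The crank arm is nearly horizontal towards -y.

```bash
python3 - <<'E'
from h import *
np.set_printoptions(precision=4,suppress=True,linewidth=200)
crop("pics/wrist8.png","pics/w8c.png",255,235,455,345,4)
for n in("wrist","top"):
    f=np.load(f"pics/{n}8.npz"); C=cloud(f,f["d"]); im=cv2.imread(f"pics/{n}8.png")
    x,y,z=C[...,0],C[...,1],C[...,2]
    m=(z>.098)&(z<.12)&(x>.57)&(x<.68)&(abs(y+.02)<.1); P=C[m]; print(n,cv2.minAreaRect((P[:,:2]*1000).astype(np.float32)),np.median(z[m]))
    if n=="wrist":
        for v in range(255,340,3): print(v,C[v,300],C[v,420],im[v,300])
E
```

```text
wrist ((627.1065063476562, -23.04736328125), (140.21939086914062, 43.22230911254883), 82.73049926757812) 0.10461582209500966
255 [ 0.5872 -0.0607  0.0859] [0.5995 0.0327 0.0829] [88 89 92]
258 [ 0.5891 -0.0609  0.0875] [0.6007 0.0318 0.0864] [153 154 159]
261 [ 0.5918 -0.0613  0.0866] [0.6029 0.0315 0.0872] [126 126 131]
264 [ 0.5937 -0.0615  0.0883] [0.6038 0.0305 0.0914] [67 67 70]
267 [ 0.5941 -0.0613  0.0942] [0.6045 0.0295 0.0959] [146 148 155]
270 [ 0.5962 -0.0615  0.0952] [0.6072 0.0295 0.0953] [171 173 180]
273 [ 0.5987 -0.0619  0.0951] [0.6098 0.0294 0.0949] [163 167 173]
276 [ 0.6016 -0.0623  0.0937] [0.6122 0.0292 0.095 ] [73 74 78]
279 [ 0.6015 -0.062   0.1006] [0.6136 0.0286 0.0976] [32 32 30]
282 [ 0.6025 -0.062   0.1043] [0.6131 0.027  0.1048] [69 67 66]
285 [ 0.6046 -0.0622  0.105 ] [0.615  0.0267 0.1059] [79 76 75]
288 [ 0.6068 -0.0625  0.1055] [0.6174 0.0265 0.1058] [78 76 77]
291 [ 0.6094 -0.0629  0.1048] [0.6198 0.0264 0.106 ] [72 77 82]
294 [ 0.6203 -0.0653  0.0843] [0.6345 0.0316 0.0785] [ 47  92 118]
297 [ 0.622  -0.0654  0.0865] [0.6343 0.0303 0.0848] [64 65 6
[... 375 characters left out ...]
0255 0.1047] [83 86 90]
318 [ 0.6311 -0.0658  0.1056] [ 0.5553 -0.0073  0.274 ] [18 18 18]
321 [ 0.6341 -0.0662  0.1046] [ 0.5551 -0.0078  0.2765] [13 14 16]
324 [ 0.6364 -0.0665  0.105 ] [ 0.555  -0.0083  0.2787] [70 72 76]
327 [ 0.6389 -0.0669  0.105 ] [ 0.555  -0.0088  0.2807] [165 168 174]
330 [ 0.6414 -0.0672  0.1051] [ 0.4877 -0.0326  0.4051] [167 169 175]
333 [ 0.655  -0.07    0.0839] [ 0.5554 -0.0095  0.2838] [103 104 103]
336 [ 0.6581 -0.0704  0.0832] [ 0.5552 -0.0099  0.2859] [101 102 101]
339 [ 0.6606 -0.0708  0.0837] [ 0.5547 -0.0105  0.2887] [102 102 100]
top ((623.0142211914062, -21.870315551757812), (137.2801055908203, 49.689781188964844), 84.23441314697266) 0.1032402082955226
```

View pics/w8c.png

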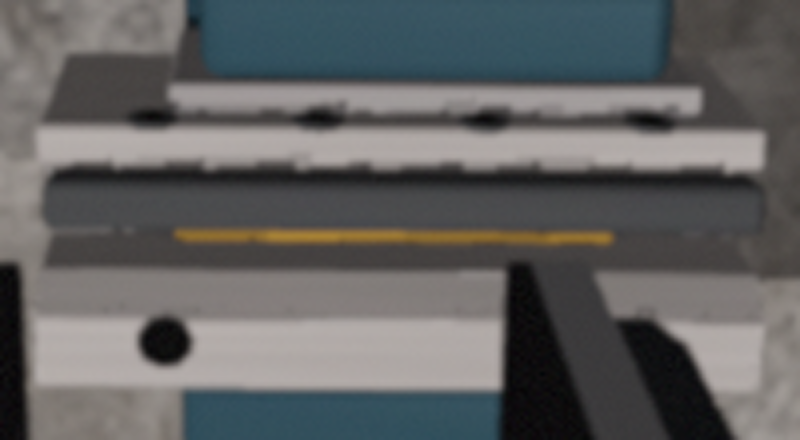

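```bash
python3 - <<'E'
from h import *
np.set_printoptions(precision=4,suppress=True,linewidth=200)
f=np.load("pics/wrist8.npz")
def L(u,v):return 255+u/4,235+v/4
th=np.radians(-7.2)
ex=np.array([np.cos(th),np.sin(th)]);ey=np.array([-np.sin(th),np.cos(th)])
pts={"back edge +25":[(60,388,.104),(480,389,.104)],"cham top +10":[(60,317,.104),(480,318,.104)],"cham low +4":[(60,267,.096),(480,269,.096)],"gib lip":[(60,226,.1045),(740,231,.1045)],"gib front":[(60,176,.104),(740,178,.104)],"front edge -25":[(60,124,.095),(740,129,.095)],
"left end back":[(36,350,.104)],"right end back":[(763,350,.104)],"left ledge":[(37,145,.095)],"right ledge":[(765,150,.095)],"brass L":[(175,235,.08)],"brass R":[(612,238,.08)],"jaw L":[(168,92,.088)],"jaw R":[(701,95,.088)]}
for k,l in pts.items():
    for u,v,z in l:
        p=atz(f,*L(u,v),z); print(k,p,"ex",p[:2]@ex,"ey",p[:2]@ey)
    if len(l)==2:
        a=atz(f,*L(*l[0][:2]),z)[:2];b=atz(f,*L(*l[1][:2]),z)[:2];print("   yaw",np.degrees(np.arctan2(-(b-a)[0],(b-a)[1])))
E
```

```text
back edge +25 [ 0.6408 -0.0906  0.104 ] ex 0.6471507672072552 ey -0.009597099418298451
back edge +25 [ 0.6509 -0.0098  0.104 ] ex 0.646975535030561 ey 0.07183159841480748
   yaw -7.076701348194915
cham top +10 [ 0.626  -0.0883  0.104 ] ex 0.6320933488052485 ey -0.009175305689915423
cham top +10 [ 0.6359 -0.0085  0.104 ] ex 0.6319175246206379 ey 0.07122597075646679
   yaw -7.074703884054066
cham low +4 [ 0.6191 -0.0882  0.096 ] ex 0.6252706207744495 ey -0.009885869319541708
cham low +4 [ 0.6294 -0.007   0.096 ] ex 0.625300988358771 ey 0.07193334114413313
   yaw -7.221265596745257
gib lip [ 0.6072 -0.0854  0.1045] ex 0.6131328152099371 ey -0.008587821249918857
gib lip [0.6237 0.0415 0.1045] ex 0.6135324807240398 ey 0.11937231528550625
   yaw -7.378954738031677
gib front [ 0.5975 -0.0839  0.104 ] ex 0.6032895064377513 ey -0.008368442272855535
gib front [0.6132 0.0421 0.104 ] ex 0.6030792243869119 ey 0.11864354922413742
   yaw -7.105140744033564
front edge -25 [ 0.5903 -0.0838  0.095 ] ex 0.5961607108797793 ey -0.009183142768145724
front edge -25 [0.6069 0.0448 0.095 ] ex 0.5965475061804529 ey 0.1205066053202363
   yaw -7.370882223774632
left end back [ 0.6323 -0.094   0.104 ] ex 0.6390664701477355 ey -0.013990951700738993
right end back [0.6492 0.045  0.104 ] ex 0.6383958809659214 ey 0.12598678695252932
left ledge [ 0.594  -0.0888  0.095 ] ex 0.600430652308528 ey -0.0137017276301573
right ledge [0.6118 0.0494 0.095 ] ex 0.6007785249778488 ey 0.1256438720932096
brass L [ 0.6217 -0.0667  0.08  ] ex 0.6252002812379801 ey 0.011735136329538225
brass R [0.6331 0.0216 0.08  ] ex 0.6254326075891126 ey 0.10079383959836613
jaw L [ 0.5887 -0.0632  0.088 ] ex 0.5919431979067278 ey 0.01107716662498014
jaw R [0.6017 0.0393 0.088 ] ex 0.5920593981199633 ey 0.11443795829478302
```

Holder fit is consistent: six edges agree to about 1 mm, giving centre ≈ (0.6237, -0.0223), yaw -7.2°, top z 0.104. Next I'll turn the tool towards the blade and look at the rack.

```bash
python3 -m handwheel '[[[0,0.375,-0.023,1,0,0],[0,0.375,-0.023,1,0,0],[0,0.375,-0.023,1,0,0],[0,0.375,-0.023,1,0,0]]]'; python3 - <<'E'
from rig import env
from scipy.spatial.transform import Rotation as R
s=env.get_state();M=R.from_quat(s["eef_rot"]).as_matrix();d=[.578,.309,.26]-s["ee_pos"];print(s["ee_pos"],(M.T@d/.4).round(3),M.round(3))
E
```

```text
clock: 8.2
ee_pos: [0.5652, 0.1128, 0.2616]
eef_rot: [0.225, 0.671, -0.225, 0.67]
contact_force: [-0.2, -0.6, 0.2]
gripper_width: 0.0426
[0.56523736 0.1127872  0.26158624] [ 0.004  0.41  -0.271] [[-0.001  0.603  0.797]
 [ 0.001  0.797 -0.603]
 [-1.     0.    -0.001]]
```

```bash
python3 -m handwheel '[[[0,0.41,-0.27,1,0,0],[0,0.41,-0.27,1,0,0],[0,0.41,-0.27,1,0,0],[0,0.41,-0.27,1,0,0]]]';  python3 -m handwheel '[[[0,0,0,0.92,0,0],[0,0,0,0.92,0,0],[0,0,0,0.92,0,0],[0,0,0,0.92,0,0]]]' 0.4; python3 - <<'E'
from h import *
from rig import env,viewer
from scipy.spatial.transform import Rotation as R
s=env.get_state();M=R.from_quat(s["eef_rot"]).as_matrix();print(s["ee_pos"],M.round(3))
n="wrist"
c=viewer.get_calibration(n); p,d=viewer.grab_frame(n)
cv2.imwrite(f"pics/{n}9.png",p[:,:,::-1]); np.savez(f"pics/{n}9.npz",d=d,T=c["T"],intrinsics=c["intrinsics"])
E
```

```text
clock: 8.6
ee_pos: [0.5774, 0.3049, 0.2616]
eef_rot: [0.391, 0.589, -0.392, 0.589]
contact_force: [-1.0, 0.0, -0.2]
gripper_width: 0.0429
clock: 9.0
ee_pos: [0.5774, 0.3033, 0.2613]
eef_rot: [-0.52, -0.479, 0.521, -0.478]
contact_force: [-0.5, -0.3, 0.1]
gripper_width: 0.0342
[0.57739485 0.30331643 0.26134049] [[-0.002  0.996 -0.084]
 [-0.001 -0.084 -0.996]
 [-1.    -0.002  0.001]]
```

View pics/wrist9.png

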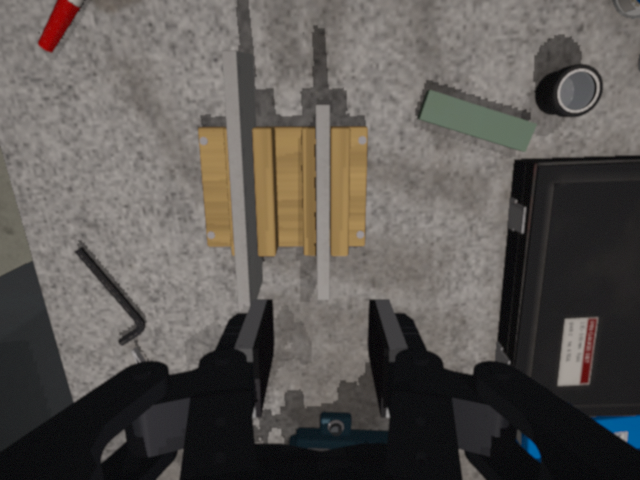

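The shorter blade's top edge is at u≈316-329, v 105-299. Crop and compute.

```bash
python3 - <<'E'
from h import *
crop("pics/wrist9.png","pics/w9a.png",290,95,360,145,8)
crop("pics/wrist9.png","pics/w9b.png",290,260,360,310,8)
E
```

```text
(no output)
```

View pics/w9a.png

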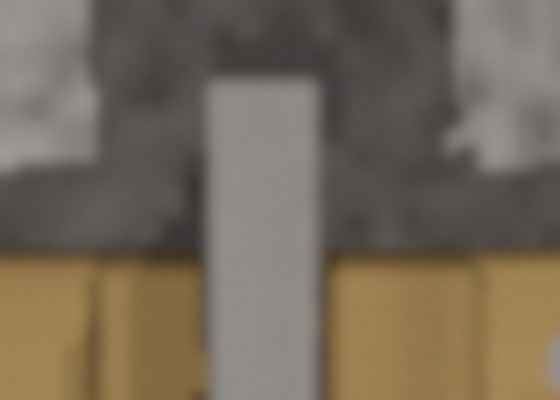

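View pics/w9b.png

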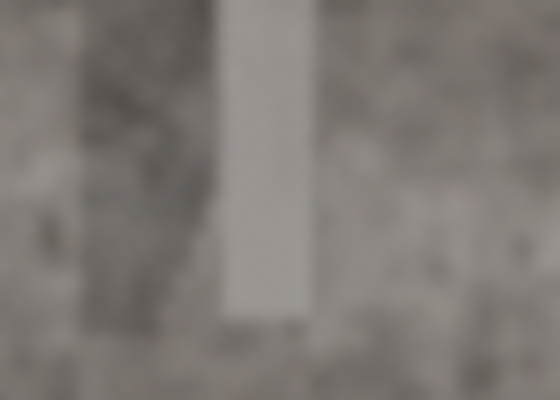

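```bash
python3 - <<'E'
from h import *
from rig import env
from scipy.spatial.transform import Rotation as R
np.set_printoptions(precision=4,suppress=True,linewidth=200)
f=np.load("pics/wrist9.npz"); C=cloud(f,f["d"])
print("z",np.median(C[110:290,322:324,2]))
t=np.load("pics/top8.npz"); s0=np.load("pics/cloud_top.npy")
for z in(.086,.084,.088):
    a1,a2,b1,b2=[atz(f,u-.44,v-.44,z)[:2] for u,v in((315.9,104.75),(329.75,104.75),(317.6,300),(329.0,300))]
    A=(a1+a2)/2;B=(b1+b2)/2;m=(A+B)/2;dd=A-B
    print(z,"thick",np.linalg.norm(a2-a1),np.linalg.norm(b2-b1),"len",np.linalg.norm(dd),"mid",m,"yaw",np.degrees(np.arctan2(-dd[0],dd[1])))
s=env.get_state();M=R.from_quat(s["eef_rot"]).as_matrix();print(M.T@(np.array([*m,.059])-s["ee_pos"])/.4)
E
```

```text
z 0.08628399294860362
0.086 thick 0.009767294734600336 0.009147056827332198 len 0.14910892905534895 mid [0.5801 0.3092] yaw -4.563999473120749
0.084 thick 0.009828589104599323 0.009204458912639388 len 0.15004465774133743 mid [0.5801 0.3088] yaw -4.563999473120711
0.088 thick 0.00970600036460135 0.009089654742024902 len 0.14817320036936057 mid [0.5801 0.3096] yaw -4.563999473120741
[ 0.506   0.006  -0.0169]
```

The top edge measures 149 mm against the stated 156, so the ends may be sloped. I'll check the blade's extent at different heights before assuming mid-top equals mid-tail.

```bash
python3 - <<'E'
from h import *
from rig import viewer
np.set_printoptions(precision=4,suppress=True,linewidth=200)
C=np.load("pics/cloud_scene.npy")
th=np.radians(-4.56);ex=np.array([np.cos(th),np.sin(th)]);ey=np.array([-np.sin(th),np.cos(th)])
for n in("scene","top"):
  C=np.load(f"pics/cloud_{n}.npy")
  for m0,nm in(((.5801,.309),"short"),((.517,.325),"long")):
    X=(C[...,:2]-m0)@ex; Y=(C[...,:2]-m0)@ey; Z=C[...,2]
    for z in np.arange(.02,.09,.01):
        m=(abs(X)<.014)&(abs(Y)<.13)&(abs(Z-z-.005)<.005)
        if m.sum()>3: print(n,nm,z.round(3),m.sum(),Y[m].min().round(4),Y[m].max().round(4))
c=viewer.get_calibration("scene")
p,d=viewer.grab_frame("scene"); cv2.imwrite("pics/s9.png",p[:,:,::-1]);crop("pics/s9.png","pics/s9c.png",300,260,400,360,6)
E
```

```text
scene short 0.02 19 0.0556 0.0823
scene short 0.03 34 -0.0717 0.0838
scene short 0.04 155 -0.0725 0.0811
scene short 0.05 83 -0.0705 0.0816
scene short 0.06 63 -0.0718 0.0804
scene short 0.07 81 -0.0704 0.0776
scene short 0.08 185 -0.0753 0.0764
scene long 0.02 46 -0.0896 0.1066
scene long 0.03 59 -0.0912 0.1064
scene long 0.04 165 -0.0925 0.1037
scene long 0.05 110 -0.0966 0.1032
scene long 0.06 88 -0.0922 0.1027
scene long 0.07 111 -0.0963 0.1028
scene long 0.08 254 -0.1026 0.1032
top short 0.02 15 -0.0667 0.0784
top short 0.03 8 -0.0506 0.0536
top short 0.04 212 -0.0693 0.0776
top short 0.05 67 -0.0705 0.0775
top short 0.06 67 -0.0718 0.0741
top short 0.07 69 -0.0726 0.0743
top short 0.08 323 -0.0738 0.0732
top long 0.02 4 -0.0623 -0.062
top long 0.03 7 -0.0573 0.0342
top long 0.04 245 -0.0876 0.1021
top long 0.05 71 -0.0992 0.0969
top long 0.06 71 -0.1005 0.1008
top long 0.07 74 -0.0929 0.0988
top long 0.08 447 -0.102 0.0994
```

View pics/s9c.png

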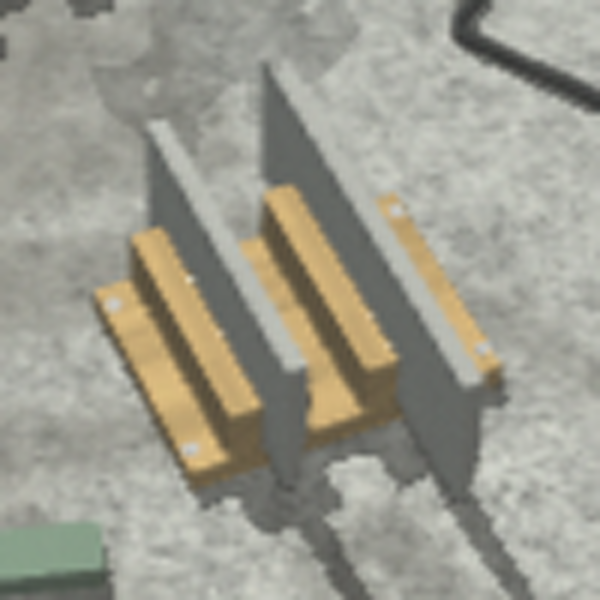

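The depth suggests the ends lean: 149 mm at the top, with the outline sheared towards +y lower down (149 + 7 = 156). I'll take one oblique wrist view of the flat face to pin the tail's middle.

```bash
python3 -m handwheel '[[[0.1,0.4,0,0,0,-1],[0.1,0.4,0,0,0,-1],[0.1,0.4,0,0,0,-1],[0.1,0.4,0,0,0,-1]]]';  python3 - <<'E'
from h import *
from rig import env,viewer
s=env.get_state();print(s["ee_pos"])
n="wrist"
c=viewer.get_calibration(n); p,d=viewer.grab_frame(n)
cv2.imwrite(f"pics/{n}10.png",p[:,:,::-1]); np.savez(f"pics/{n}10.npz",d=d,T=c["T"],intrinsics=c["intrinsics"])
E
```

```text
clock: 9.5
ee_pos: [0.7339, 0.2916, 0.2238]
eef_rot: [-0.384, -0.594, 0.622, -0.336]
contact_force: [1.6, 1.8, 1.2]
gripper_width: 0.0343
[0.73394651 0.29159774 0.22381859]
```

View pics/wrist10.png

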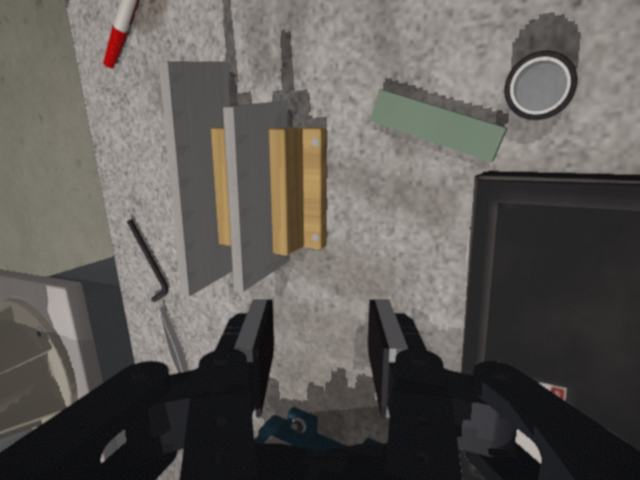

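```bash
python3 - <<'E'
from h import *
crop("pics/wrist10.png","pics/w10c.png",215,85,305,135,8)
crop("pics/wrist10.png","pics/w10d.png",215,230,305,300,8)
E
```

```text
(no output)
```

View pics/w10c.png

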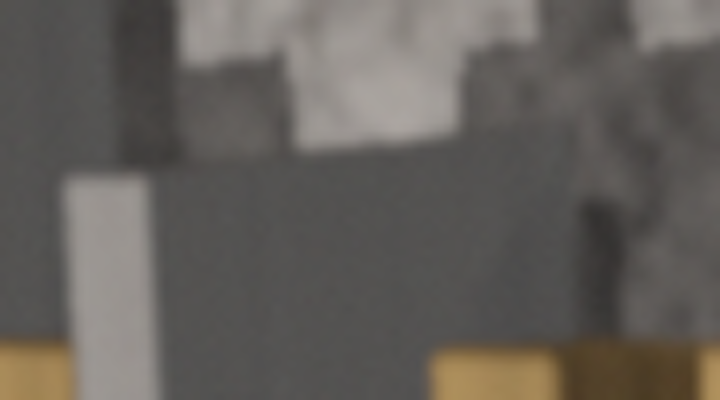

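View pics/w10d.png

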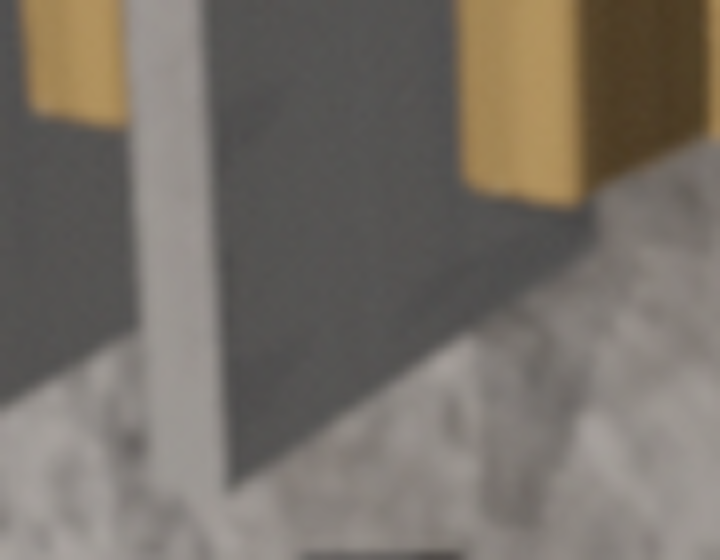

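```bash
python3 - <<'E'
from h import *
from rig import env
from scipy.spatial.transform import Rotation as R
np.set_printoptions(precision=4,suppress=True,linewidth=200)
f=np.load("pics/wrist10.npz")
th=np.radians(-4.56);ex=np.array([np.cos(th),np.sin(th),0]);ey=np.array([-np.sin(th),np.cos(th),0])
m=np.array([.5801,.3092,.086])
for nm,(u,v),(ou,ov) in(("+top",(150,172),(215,85)),("+mid",(300,153),(215,85)),("+mid2",(450,135),(215,85)),("+tail",(575,122),(215,85)),("-top",(228,490),(215,230)),("-mid",(350,408),(215,230)),("-mid2",(470,330),(215,230)),("-tail",(590,250),(215,230))):
    o,r=ray(f,ou+(u+.5)/8-.5,ov+(v+.5)/8-.5)
    p=o+r*(((m+.0049*ex-o)@ex)/(r@ex)); print(nm,p,"ey",(p-m)@ey,"z",p[2])
s=env.get_state();M=R.from_quat(s["eef_rot"]).as_matrix();print(s["ee_pos"],M.round(3))
E
```

```text
+top [0.5909 0.3833 0.0853] ey 0.07469459146535576 z 0.08528088942833956
+mid [0.5911 0.3856 0.0623] ey 0.07703090537915379 z 0.06232153484426706
+mid2 [0.5913 0.3881 0.0365] ey 0.07955603547434656 z 0.03653098933184307
+tail [0.5915 0.3903 0.0125] ey 0.08170161898173611 z 0.01247784323280654
-top [0.5791 0.2353 0.0853] ey -0.0737089676106251 z 0.08533069282856487
-mid [0.5793 0.2373 0.0639] ey -0.07174635820442525 z 0.06385007139434712
-mid2 [0.5794 0.2391 0.0406] ey -0.06994290695006294 z 0.04060862300639295
-tail [0.5796 0.2413 0.0149] ey -0.06769423499111028 z 0.014902121900984167
[0.7378 0.2894 0.2116] [[-0.493  0.866 -0.082]
 [ 0.037 -0.074 -0.997]
 [-0.869 -0.494  0.004]]
```

Confirmed. The blade is a sheared parallelogram: relative to its top-edge middle, the body centre is +3.7 mm and the tail middle +7 mm towards +y. I'll plan the approach from a fresh reading.

```bash
cat >> h.py <<'E'
def go(target,tilt=None):
    from rig import env
    from scipy.spatial.transform import Rotation as R
    s=env.get_state();M=R.from_quat(s["eef_rot"]).as_matrix()
    print(s["clock"],s["ee_pos"].round(4),"rows",(M.T@(np.array(target)-s["ee_pos"])/.4).round(4),"F",s["contact_force"].round(1),"yawY",np.degrees(np.arctan2(M[1,1],M[0,1])).round(2),"tilt",np.degrees(np.arcsin(M[2,1:])).round(2),"w",round(s["gripper_width"],4)); return s,M
E
python3 -c "
from h import *
go([.5805,.3137,.15])"
```

```text
9.55 [0.7378 0.2894 0.2116] rows [ 0.3298 -0.2692 -0.0288] F [  2.   -2.2 -16.2] yawY -4.87 tilt [-29.6    0.25] w 0.034
```

```bash
python3 -m handwheel '[[[0.3,-0.27,-0.029,0,0,1],[0.3,-0.27,-0.029,0,0,1],[0.3,-0.27,-0.029,0,0,1],[0.3,-0.27,-0.029,0,0,1],[0.3,-0.27,-0.029,0,0,1]]]'; python3 -c "
from h import *
from rig import viewer
p,d=viewer.grab_frame('wrist');cv2.imwrite('pics/w11.png',p[:,:,::-1])
go([.5805,.3137,.059])"
```

```text
clock: 10.05
ee_pos: [0.5745, 0.3149, 0.1679]
eef_rot: [0.524, 0.473, -0.514, 0.487]
contact_force: [-0.4, -1.0, 0.7]
gripper_width: 0.0343
10.1 [0.5731 0.3152 0.168 ] rows [0.2729 0.0119 0.0012] F [-4.2 -0.9 -0.6] yawY -4.36 tilt [1.45 0.23] w 0.0341
```

View pics/w11.png

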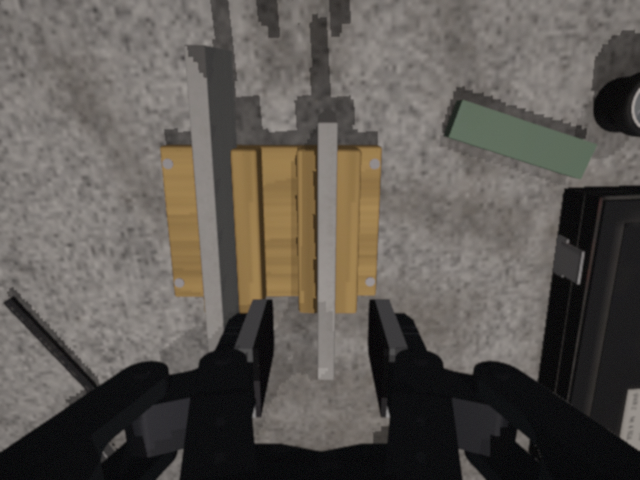

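```bash
python3 -m handwheel '[[[0.08,0.012,0.001,0,0,0],[0.1,0.012,0.001,0,0,0],[0.1,0.012,0.001,0,0,0]]]'; python3 -c "
from h import *
go([.5805,.3137,.059])"
```

```text
clock: 10.4
ee_pos: [0.5867, 0.3147, 0.129]
eef_rot: [0.524, 0.473, -0.515, 0.486]
contact_force: [-0.8, 0.2, -0.1]
gripper_width: 0.0343
10.4 [0.5867 0.3147 0.129 ] rows [ 0.1746 -0.0191  0.0033] F [-0.8  0.2 -0.1] yawY -4.6 tilt [1.29 0.16] w 0.0343
```

```bash
python3 -m handwheel '[[[0.05,-0.016,0.003,0,0,-0.043],[0.1,-0.016,0.003,0,0,-0.043],[0.1,-0.016,0.003,0,0,-0.043]]]'; python3 -c "
from h import *
go([.5805,.3137,.059])"
```

```text
clock: 10.7
ee_pos: [0.5808, 0.3136, 0.0876]
eef_rot: [-0.519, -0.479, 0.521, -0.48]
contact_force: [0.5, 0.2, -0.4]
gripper_width: 0.0343
10.7 [0.5808 0.3136 0.0876] rows [ 0.0715 -0.0006 -0.0004] F [ 0.5  0.2 -0.4] yawY -4.64 tilt [-0.08  0.18] w 0.0343
```

```bash
python3 -m handwheel '[[[0.036,0,0,0,0,0],[0.072,0,0,0,0,0],[0.072,0,0,0,0,0]]]'; python3 -c "
from h import *
from rig import viewer
p,d=viewer.grab_frame('wrist');cv2.imwrite('pics/w12.png',p[:,:,::-1])
go([.5805,.3137,.059])"
```

```text
clock: 11.0
ee_pos: [0.5811, 0.3141, 0.0595]
eef_rot: [-0.519, -0.479, 0.52, -0.48]
contact_force: [-1.0, -0.4, -0.2]
gripper_width: 0.0343
11.05 [0.5815 0.3143 0.0605] rows [ 0.0036 -0.0024  0.0018] F [ 0.4 -0.4  0. ] yawY -4.62 tilt [0.07 0.11] w 0.0341
```

View pics/w12.png

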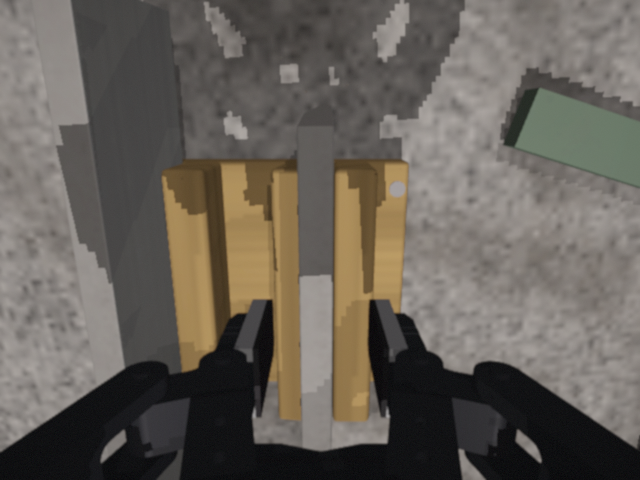

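The fingers straddle the blade (pads at u≈272 and 370, blade u≈316). I'll nudge about 1.2 mm and close.

```bash
python3 -m handwheel '[[[0.003,-0.003,0,0,0,0],[0.003,-0.003,0,0,0,0],[0.003,-0.003,0,0,0,0],[0.003,-0.003,0,0,0,0],[0.003,-0.003,0,0,0,0]]]' 0;python3 -c "
from h import *
go([.5805,.3137,.059])"
```

```text
clock: 11.55
ee_pos: [0.5812, 0.315, 0.0609]
eef_rot: [0.52, 0.478, -0.519, 0.48]
contact_force: [-1.7, 0.1, 1.7]
gripper_width: 0.0089
11.55 [0.5812 0.315  0.0609] rows [ 0.0048 -0.0015  0.0034] F [-1.7  0.1  1.7] yawY -4.62 tilt [0.2  0.02] w 0.0089
```

```bash
python3 -m handwheel '[[[-0.03,0,0,0,0,0],[-0.08,0,0,0,0,0],[-0.16,0,0,0,0,0],[-0.26,0,0,0,0,0],[-0.36,0,0,0,0,0]]]';python3 -m handwheel '[[[0,0,0,0,0,0],[0,0,0,0,0,0]]]';python3 -c "
from h import *
from rig import viewer
for n in ('wrist','scene'):
    c=viewer.get_calibration(n); p,d=viewer.grab_frame(n); cv2.imwrite('pics/%s13.png'%n,p[:,:,::-1]); np.savez('pics/%s13.npz'%n,d=d,T=c['T'],intrinsics=c['intrinsics'])
crop('pics/scene13.png','pics/s13c.png',270,180,430,330,4)
go([.5805,.3137,.2])"
```

```text
clock: 12.05
ee_pos: [0.5798, 0.3144, 0.2054]
eef_rot: [-0.52, -0.479, 0.52, -0.48]
contact_force: [0.7, 0.4, -5.9]
gripper_width: 0.0088
clock: 12.25
ee_pos: [0.5806, 0.3149, 0.205]
eef_rot: [0.521, 0.478, -0.519, 0.481]
contact_force: [-0.5, -0.9, -7.0]
gripper_width: 0.0089
12.35 [0.5793 0.3142 0.2025] rows [0.0062 0.0031 0.001 ] F [-0.4  0.2 -5.5] yawY -4.62 tilt [0.02 0.15] w 0.0088
```

View pics/wrist13.png

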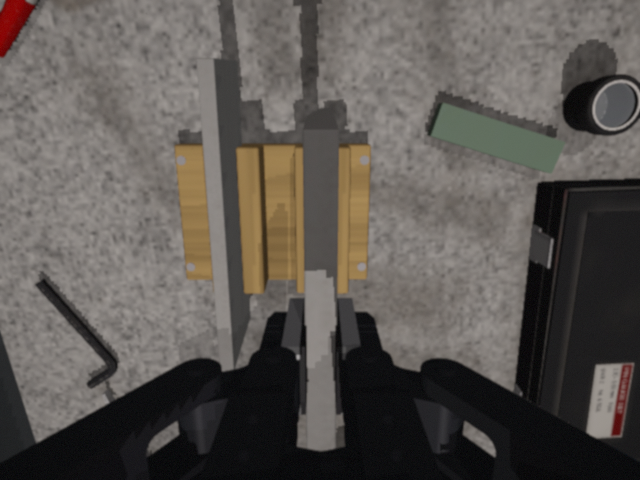

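View pics/s13c.png

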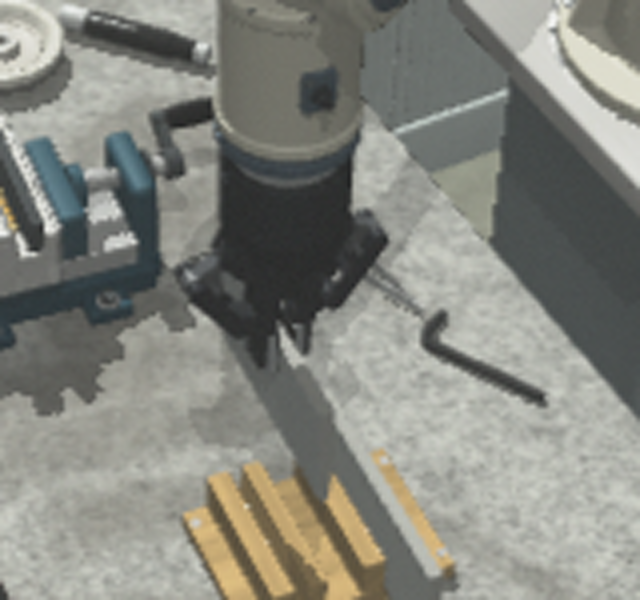

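The blade is held (5.5 N) and the rack and longer blade are undisturbed. I'll check where the blade sits in the tool from the wrist picture.

```bash
python3 - <<'E'
from h import *
crop("pics/wrist13.png","pics/w13c.png",285,90,355,150,8)
crop("pics/wrist13.png","pics/w13d.png",285,400,355,460,8)
E
```

```text
(no output)
```

View pics/w13c.png

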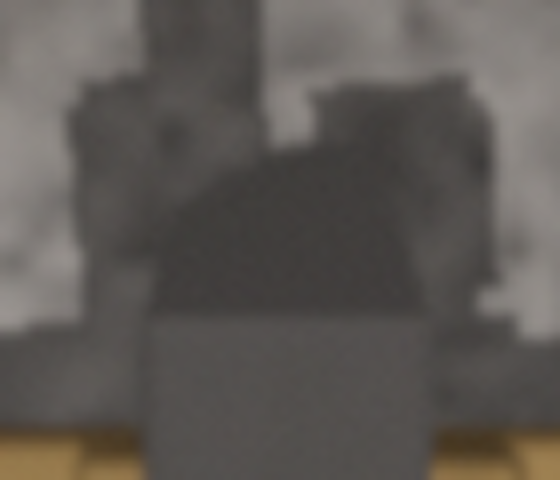

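View pics/w13d.png

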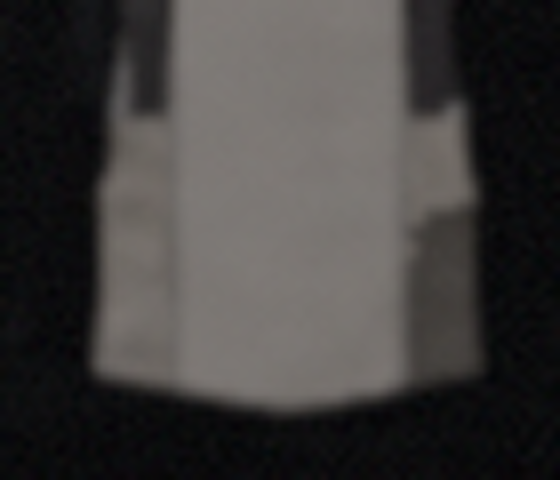

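```bash
python3 - <<'E'
from h import *
np.set_printoptions(precision=4,suppress=True)
f=np.load("pics/wrist13.npz"); d=f["d"]
C=cloud(f,d); print("depth end top",C[132:140,315:325].reshape(-1,3).mean(0), "z along top", [C[v,321,2].round(4) for v in (140,180,220,260)])
z0=.2035 # tcp z about
tcp=np.array([.5797,.3145])
th=np.radians(-4.62);ex=np.array([np.cos(th),np.sin(th)]);ey=np.array([-np.sin(th),np.cos(th)])
for nm,u,v,dz in(("topL",303.75,129.75,.025),("topR",338.4,129.75,.025),("tailL",318,109,-.047),("tailR",331.5,108,-.047)):
    p=atz(f,u-.44,v-.44,z0+dz)[:2]-tcp; print(nm,"ex",p@ex,"ey",p@ey)
T=f["T"];print(T[:3,3])
E
```

```text
depth end top [0.5863 0.3815 0.2305] z along top [np.float64(0.2311), np.float64(0.2301), np.float64(0.23), np.float64(0.2307)]
topL ex -0.003181024019857496 ey 0.06881964600793568
topR ex 0.006162273100277377 ey 0.06882515566539373
tailL ex 0.0005360936639035328 ey 0.07568246385873649
tailR ex 0.006283538795948077 ey 0.07609332208614805
[0.5864 0.3858 0.3485]
```

The blade sits as planned: tail middle is +1.2 mm from the tool centre, level. Now carry it over the holder, hovering with the tail well above it.

```bash
python3 -m handwheel '[[[0,0.02,0.07,0.03,0,0],[0,0.05,0.18,0.087,0,0],[0,0.075,0.3,0.087,0,0],[0,0.1,0.42,0.087,0,0],[0,0.12,0.54,0.087,0,0]]]';python3 -m handwheel '[[[0,0.03,0.12,0,0,0],[0,0.045,0.22,0,0,0],[0,0.05,0.275,0,0,0],[0,0.05,0.275,0,0,0],[0,0.05,0.275,0,0,0]]]';python3 -c "
from h import *
go([.6213,-.022,.185])"
```

```text
clock: 12.85
ee_pos: [0.6099, 0.0938, 0.2024]
eef_rot: [-0.53, -0.467, 0.531, -0.468]
contact_force: [0.7, 0.9, -6.4]
gripper_width: 0.0087
clock: 13.35
ee_pos: [0.6159, -0.0162, 0.203]
eef_rot: [-0.531, -0.467, 0.531, -0.467]
contact_force: [0.3, -0.5, -6.3]
gripper_width: 0.0088
13.35 [ 0.6159 -0.0162  0.203 ] rows [0.0449 0.0152 0.0127] F [ 0.3 -0.5 -6.3] yawY -7.31 tilt [-0.01  0.03] w 0.0088
```

```bash
python3 -m handwheel '[[[0.02,0.014,0.012,0,0,0],[0.035,0.014,0.012,0,0,0],[0.035,0.014,0.012,0,0,0]]]';python3 -c "
from h import *
from rig import viewer
go([.6213,-.022,.185])
n='wrist'
c=viewer.get_calibration(n); p,d=viewer.grab_frame(n); cv2.imwrite('pics/%s14.png'%n,p[:,:,::-1]); np.savez('pics/%s14.npz'%n,d=d,T=c['T'],intrinsics=c['intrinsics'])
n='scene';p,d=viewer.grab_frame(n); cv2.imwrite('pics/%s14.png'%n,p[:,:,::-1]);crop('pics/scene14.png','pics/s14c.png',220,150,360,280,5)
crop('pics/wrist14.png','pics/w14c.png',220,80,420,310,3)
"
```

```text
clock: 13.65
ee_pos: [0.6212, -0.0206, 0.189]
eef_rot: [-0.53, -0.467, 0.53, -0.468]
contact_force: [-0.2, 0.7, -5.3]
gripper_width: 0.0088
13.65 [ 0.6212 -0.0206  0.189 ] rows [0.0101 0.0006 0.0035] F [-0.2  0.7 -5.3] yawY -7.18 tilt [0.02 0.04] w 0.0088
```

View pics/w14c.png

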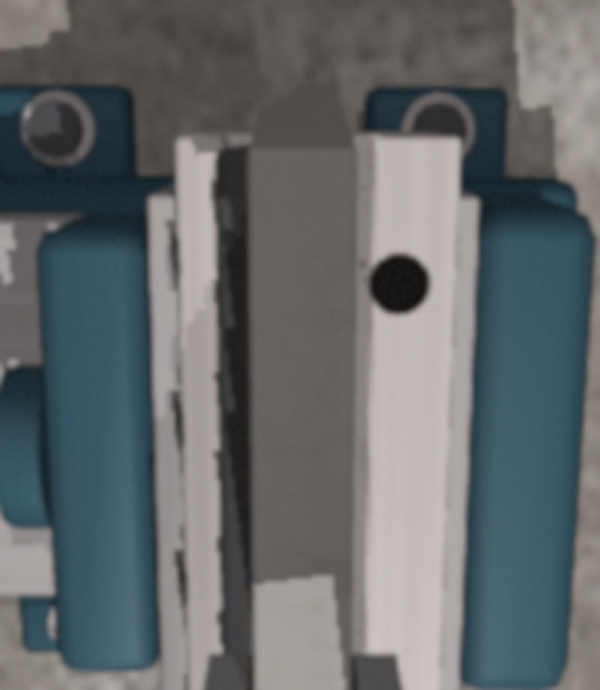

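View pics/s14c.png

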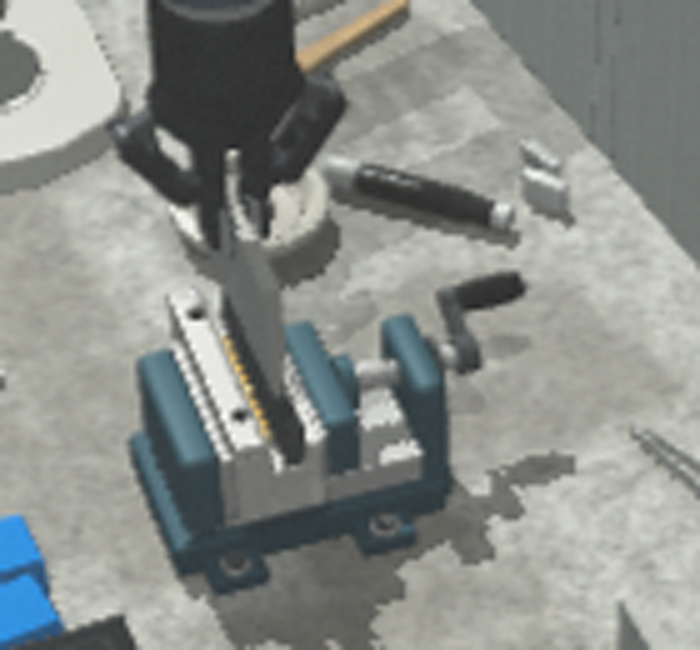

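```bash
python3 - <<'E'
from h import *
f=np.load("pics/wrist14.npz"); C=cloud(f,f["d"])
th=np.radians(-7.2);ex=np.array([np.cos(th),np.sin(th)]);ey=np.array([-np.sin(th),np.cos(th)])
def q(nm,u,v,z):
    p=atz(f,220+(u+.5)/3-.5,80+(v+.5)/3-.5,z)[:2]; print(nm,"ex %.4f ey %.4f"%(p@ex,p@ey))
print("tcp",np.array([.6212,-.0206])@ex,np.array([.6212,-.0206])@ey, "top z",np.median(C[140:200,318:324,2]))
for v,ub,uc,ug in((200,461,372,219),(500,450,367,221)):
    q("back25",ub,v,.104);q("cham10",uc,v,.104);q("gibfront",ug,v,.104)
q("ledge-25",177,180,.095);q("ledge-25",187,500,.095)
q("hold end +y back",420,137,.104);q("hold end ledge",195,139,.095)
q("blade topL",248,150,.214);q("blade topR",355,150,.214);q("blade topL",252,550,.214);q("blade topR",353,550,.214)
q("tail +y end",325,83,.142);
E
```

```text
tcp 0.6188835170679783 0.05741944184306755 top z 0.2145759718390342
back25 ex 0.6471 ey 0.1148
cham10 ex 0.6317 ey 0.1147
gibfront ex 0.6052 ey 0.1147
back25 ex 0.6470 ey 0.0606
cham10 ex 0.6316 ey 0.0606
gibfront ex 0.6047 ey 0.0606
ledge-25 ex 0.5972 ey 0.1177
ledge-25 ex 0.5976 ey 0.0579
hold end +y back ex 0.6397 ey 0.1253
hold end ledge ex 0.6006 ey 0.1247
blade topL ex 0.6147 ey 0.1258
blade topR ex 0.6242 ey 0.1258
blade topL ex 0.6147 ey 0.0883
blade topR ex 0.6245 ey 0.0883
tail +y end ex 0.6228 ey 0.1332
```

In this one view the holder centre is at ex 0.6220 and the blade's mid-thickness at 0.6195 against a target of 0.6196, so it's aligned across. Along the slot it needs about -2 mm. I'll shift and descend in steps, watching force.

```bash
python3 -m handwheel '[[[0,0,0.005,0,0,0],[0.035,0,0.005,0,0,0],[0.07,0,0.005,0,0,0],[0.085,0,0.005,0,0,0],[0.085,0,0.005,0,0,0]]]';python3 -c "
from h import *
go([.6213,-.022,.185])";python3 -m handwheel '[[[0.015,0,0,0,0,0],[0.03,0,0,0,0,0],[0.04,0,0,0,0,0],[0.04,0,0,0,0,0]]]';python3 -c "
from h import *
go([.6213,-.022,.125])"
```

```text
clock: 14.25
ee_pos: [0.6207, -0.0233, 0.155]
eef_rot: [-0.53, -0.467, 0.531, -0.468]
contact_force: [0.3, 0.9, -5.6]
gripper_width: 0.0087
14.25 [ 0.6207 -0.0233  0.155 ] rows [-0.0751  0.0011 -0.0033] F [ 0.3  0.9 -5.6] yawY -7.23 tilt [-0.    0.05] w 0.0087
clock: 14.65
ee_pos: [0.6215, -0.0233, 0.1402]
eef_rot: [0.531, 0.467, -0.53, 0.468]
contact_force: [-1.4, -0.0, -6.6]
gripper_width: 0.0086
14.65 [ 0.6215 -0.0233  0.1402] rows [ 0.0381 -0.001  -0.0033] F [-1.4 -0.  -6.6] yawY -7.23 tilt [0.12 0.04] w 0.0086
```

```bash
python3 -m handwheel '[[[0.01,0,0,0,0,0],[0.02,0,0,0,0,0],[0.02,0,0,0,0,0]]]';python3 -c "
from h import *
from rig import viewer
go([.6213,-.022,.125])
for n in('wrist','scene'):
  p,d=viewer.grab_frame(n);cv2.imwrite('pics/%s15.png'%n,p[:,:,::-1])
  if n=='wrist': c=viewer.get_calibration(n);np.savez('pics/%s15.npz'%n,d=d,T=c['T'],intrinsics=c['intrinsics'])
crop('pics/wrist15.png','pics/w15c.png',220,40,420,260,3)
crop('pics/scene15.png','pics/s15c.png',230,180,340,280,7)
"
```

```text
clock: 14.95
ee_pos: [0.6216, -0.0233, 0.1322]
eef_rot: [0.531, 0.467, -0.53, 0.468]
contact_force: [-1.5, -0.2, -7.1]
gripper_width: 0.0085
14.95 [ 0.6216 -0.0233  0.1322] rows [ 0.0179 -0.0012 -0.0033] F [-1.5 -0.2 -7.1] yawY -7.23 tilt [0.13 0.04] w 0.0085
```

View pics/w15c.png

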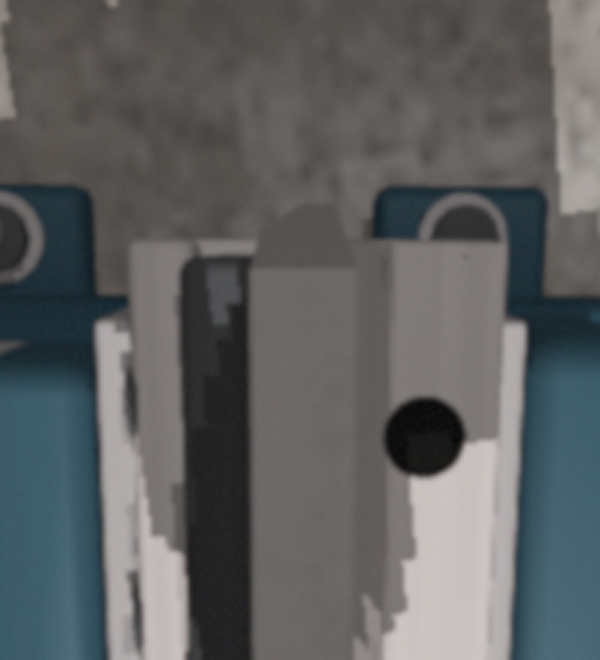

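View pics/s15c.png

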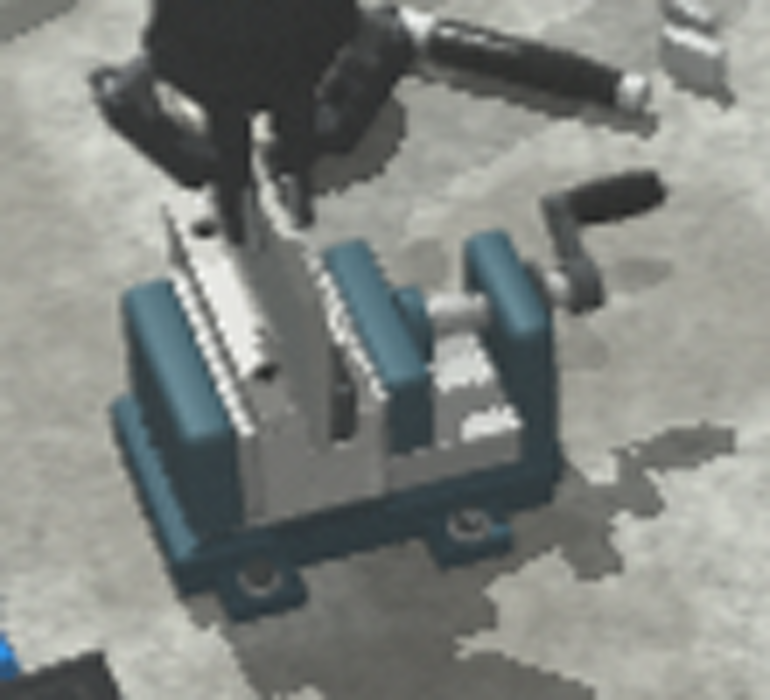

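The blade is in the slot between the gib and the chamfered back wall, with no contact load yet. Continue down onto the lifter.

```bash
python3 -m handwheel '[[[0.006,0,0,0,0,0],[0.01,0,0,0,0,0],[0.01,0,0,0,0,0]]]';python3 -m handwheel '[[[0.006,0,0,0,0,0],[0.006,0,0,0,0,0]]]';python3 -m handwheel '[[[0.004,0,0,0,0,0],[0.004,0,0,0,0,0]]]'
```

```text
clock: 15.35
ee_pos: [0.6219, -0.0233, 0.1295]
eef_rot: [0.531, 0.467, -0.53, 0.468]
contact_force: [-5.3, 1.3, 1.7]
gripper_width: 0.0089
clock: 15.55
ee_pos: [0.6219, -0.0233, 0.1274]
eef_rot: [0.531, 0.467, -0.53, 0.468]
contact_force: [-6.5, 0.3, 3.8]
gripper_width: 0.0089
clock: 15.75
ee_pos: [0.6219, -0.0233, 0.1261]
eef_rot: [0.531, 0.467, -0.53, 0.468]
contact_force: [-7.1, 0.1, 6.4]
gripper_width: 0.0085
```

Fx of about -7 N means the flat is touching the back wall. I'll ease off about 1.5 mm towards the gib while pressing further.

```bash
python3 -m handwheel '[[[0,-0.004,0,0,0,0],[0,-0.004,0,0,0,0]]]';python3 -m handwheel '[[[0.004,0,0,0,0,0],[0.004,0,0,0,0,0]]]';python3 -m handwheel '[[[0.003,0,0,0,0,0],[0.003,0,0,0,0,0]]]'
```

```text
clock: 15.95
ee_pos: [0.6216, -0.0233, 0.1265]
eef_rot: [0.532, 0.466, -0.529, 0.469]
contact_force: [-3.8, 0.3, 6.4]
gripper_width: 0.0089
clock: 16.15
ee_pos: [0.6216, -0.0233, 0.125]
eef_rot: [0.532, 0.466, -0.529, 0.469]
contact_force: [-3.9, -0.2, 6.4]
gripper_width: 0.0085
clock: 16.35
ee_pos: [0.6218, -0.0233, 0.1249]
eef_rot: [0.532, 0.466, -0.529, 0.469]
contact_force: [-7.9, 0.1, 16.2]
gripper_width: 0.0087
```

Fz jumped at TCP z ≈ 0.125, where the seat was predicted. Ease sideways a little more and press a bit further.

```bash
python3 -m handwheel '[[[0,-0.003,0,0,0,0],[0,-0.003,0,0,0,0]]]';python3 -m handwheel '[[[0.003,0,0,0,0,0],[0.003,0,0,0,0,0],[0.003,0,0,0,0,0]]]';python3 -c "
from h import *
from rig import viewer
go([.6213,-.022,.125])
for n in('wrist','scene','top'):
  p,d=viewer.grab_frame(n);cv2.imwrite('pics/%s16.png'%n,p[:,:,::-1]);c=viewer.get_calibration(n);np.savez('pics/%s16.npz'%n,d=d,T=c['T'],intrinsics=c['intrinsics'])
crop('pics/wrist16.png','pics/w16c.png',220,40,420,260,3)
crop('pics/scene16.png','pics/s16c.png',230,180,340,280,7)
"
```

```text
clock: 16.55
ee_pos: [0.6215, -0.0233, 0.1249]
eef_rot: [0.532, 0.465, -0.529, 0.47]
contact_force: [-3.7, -1.5, 12.6]
gripper_width: 0.0084
clock: 16.85
ee_pos: [0.6217, -0.0233, 0.1248]
eef_rot: [0.532, 0.465, -0.529, 0.47]
contact_force: [-7.6, -0.6, 23.5]
gripper_width: 0.0088
16.85 [ 0.6217 -0.0233  0.1248] rows [-0.0004 -0.0014 -0.0031] F [-7.6 -0.6 23.5] yawY -7.23 tilt [0.51 0.02] w 0.0088
```

View pics/w16c.png

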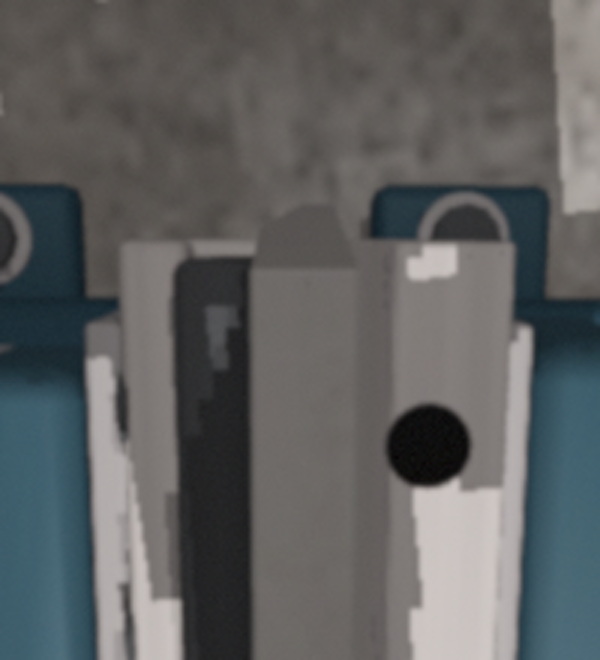

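View pics/s16c.png

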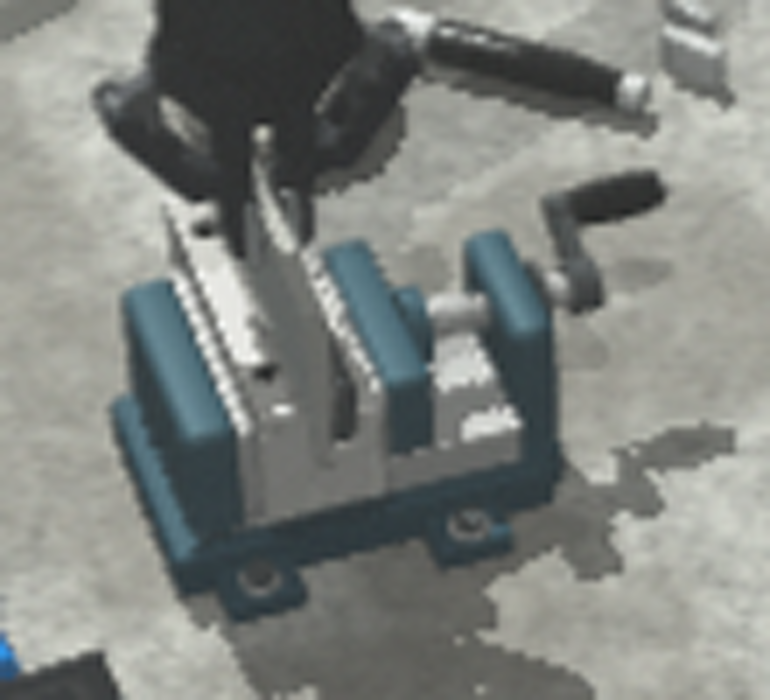

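```bash
python3 - <<'E'
from h import *
f=np.load("pics/wrist16.npz"); C=cloud(f,f["d"])
th=np.radians(-7.2);ex=np.array([np.cos(th),np.sin(th)]);ey=np.array([-np.sin(th),np.cos(th)])
def q(nm,u,v,z):
    p=atz(f,220+(u+.5)/3-.5,40+(v+.5)/3-.5,z)[:2]; print(nm,"ex %.4f ey %.4f"%(p@ex,p@ey))
bz=np.median(C[135:230,312:330,2]); hz=np.median(C[130:170,355:380,2]); gz=np.median(C[160:230,290:298,2]); print("blade top z",bz,"holder top z",hz,"diff",bz-hz)
q("hold end +y",450,242,.104);q("back25",514,300,.104);q("cham10",393,300,.104);q("back25",505,480,.104)
q("blade L",252,268,.150);q("blade R",355,268,.150);q("tail end L",305,206,.078);q("tail end",330,205,.078)
for n in("scene",):
    g=np.load(f"pics/{n}16.npz");a=np.load(f"pics/cloud_{n}.npy");B=cloud(g,g["d"])
    b0=cv2.imread("pics/scene0.png").astype(int);b1=cv2.imread("pics/scene16.png").astype(int)
    d=(abs(b0-b1).max(2)>40).astype(np.uint8); d=cv2.morphologyEx(d,cv2.MORPH_OPEN,np.ones((3,3)))
    nn,l,st,_=cv2.connectedComponentsWithStats(d); print([s.tolist() for s in st[1:] if s[4]>25])
E
```

```text
blade top z 0.1503080039119793 holder top z 0.10484309974280231 diff 0.04546490416917698
hold end +y ex 0.6387 ey 0.1254
back25 ex 0.6469 ey 0.1184
cham10 ex 0.6318 ey 0.1185
back25 ex 0.6467 ey 0.0959
blade L ex 0.6157 ey 0.1233
blade R ex 0.6248 ey 0.1233
tail end L ex 0.6212 ey 0.1301
tail end ex 0.6247 ey 0.1303
[[236, 0, 147, 121, 6111], [524, 0, 54, 66, 2734], [537, 64, 89, 94, 2648], [441, 83, 10, 15, 64], [438, 95, 14, 20, 126], [420, 109, 12, 27, 223], [244, 113, 53, 104, 2735], [485, 135, 34, 31, 731], [529, 153, 96, 145, 4561], [471, 200, 10, 8, 48], [459, 203, 7, 8, 35], [308, 205, 17, 12, 112], [267, 208, 8, 8, 45], [264, 218, 8, 13, 57], [313, 219, 17, 10, 115], [445, 221, 9, 9, 59], [291, 222, 4, 21, 65], [267, 233, 8, 6, 37], [318, 237, 16, 6, 60], [325, 242, 10, 5, 37], [272, 273, 167, 96, 6032], [324, 285, 8, 13, 65], [345, 291, 18, 27, 156], [323, 299, 19, 30, 178], [335, 298, 24, 33, 241], [435, 327, 126, 116, 3942]]
```

View pics/top16.png

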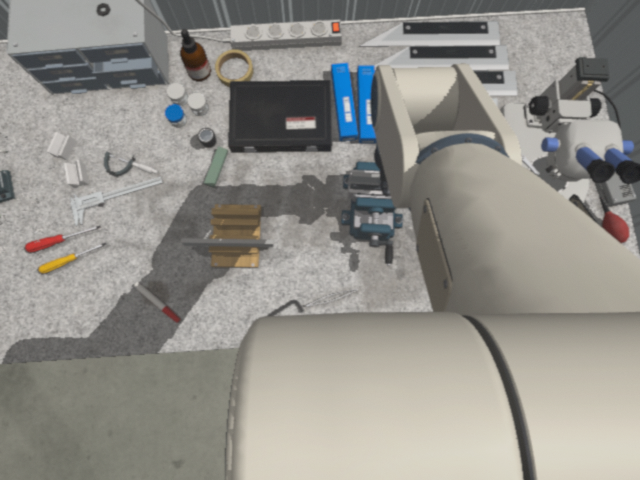

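```bash
python3 - <<'E'
from h import *
f=np.load("pics/wrist8.npz"); C=cloud(f,f["d"]); im=cv2.imread("pics/wrist8.png")
zs=[np.median(C[v,325:330,2]).round(4) for v in range(56,108,6)]; print("grip surface z",zs)
zt=np.median([C[v,325:330,2].max() for v in range(60,105,4)])
print("bench",np.median(C[60:100,250:280,2]))
zc=np.median(zs)-.009; c=(zc-.072)/.034; print(zc,"theta",2*np.pi+np.arccos(c))
th=np.radians(-7.2);ex=np.array([np.cos(th),np.sin(th)]);ey=np.array([-np.sin(th),np.cos(th)])
g=atz(f,327.5,82,zc)[:2]; h=atz(f,365.5,185,.072+.005)[:2]; print("grip ey",g@ey,"screw ey",h@ey,"dy",(g-h)@ey)
E
```

```text
grip surface z [np.float64(0.0965), np.float64(0.0973), np.float64(0.0976), np.float64(0.0976), np.float64(0.0968), np.float64(0.0978), np.float64(0.0972), np.float64(0.0979), np.float64(0.0968)]
bench 0.00041909094549483217
0.0883 theta 7.353997329180688
grip ey 0.03352295197223764 screw ey 0.0634184933982066 dy -0.02989554142596895
```

The position check is fine: blade top is 45.5 mm above the holder top, and the tail middle is within 0.5 mm of the seat middle. But the crank grip, seen after release, reads about 7.36 rad from both its height and its sideways offset. The arm's own position had suggested about 7.65, so the grip may have slid in the pads. I'll check that with a second view before handing in.

```bash
python3 - <<'E'
from h import *
crop("pics/wrist8.png","pics/w8g.png",300,35,400,150,5)
crop("pics/scene16.png","pics/s16g.png",300,195,335,230,16)
E
```

```text
(no output)
```

View pics/w8g.png

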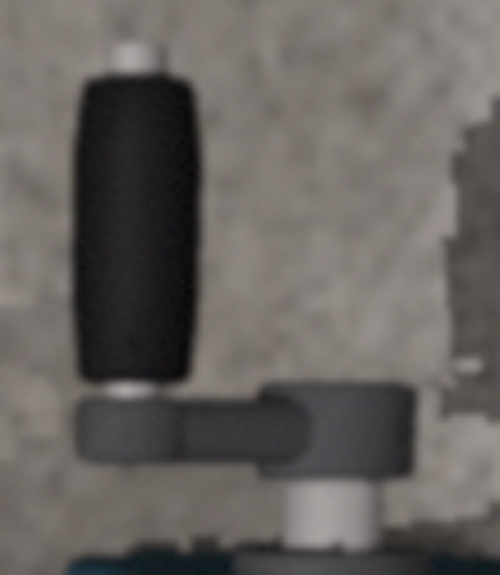

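View pics/s16g.png

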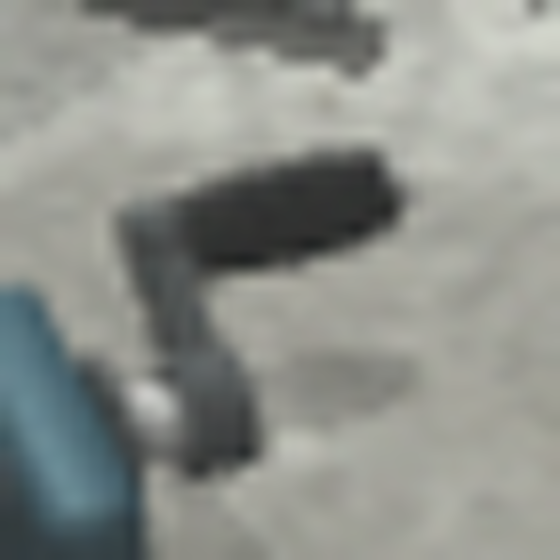

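```bash
python3 - <<'E'
from h import *
np.set_printoptions(precision=4,suppress=True)
a=np.load("pics/wrist8.npz");b=np.load("pics/scene16.npz")
th=np.radians(-7.2);ex=np.array([np.cos(th),np.sin(th)]);ey=np.array([-np.sin(th),np.cos(th)])
p,e=tri(a,(327.4-.4,81-.4),b,(300+292/16-.5,195+212/16-.5));print("tri",p,"gap",e,"ex",p[:2]@ex,"ey",p[:2]@ey)
def proj(c,P):
    T=c["T"];q=T[:3,:3].T@(P-T[:3,3]);K=c["intrinsics"];return np.array([K[0,2]+K[0,0]*q[0]/-q[2],K[1,2]+K[1,1]*(-q[1])/-q[2]])
for t in(7.2,7.3,7.4,7.5,7.6,7.7):
    l=np.array([-.172+.00191*t,-.034*np.sin(t),.072+.034*np.cos(t)])
    P=np.r_[(.6217+l[0])*ex+(.063+l[1])*ey,l[2]]
    print(t,"wrist",proj(a,P),"scene",proj(b,P))
h=np.r_[(.6217-.172+.014+.027)*ex+.063*ey,.072]; print("hub",proj(a,h),proj(b,h))
E
```

```text
tri [ 0.4632 -0.025   0.0909] gap 0.0007315848229925071 ex 0.4626858959314865 ey 0.03323477101865557
7.2 wrist [331.2617  81.0419] scene [317.7062 207.9457]
7.3 wrist [328.3547  81.6625] scene [317.4211 208.262 ]
7.4 wrist [325.9141  82.2945] scene [317.1705 208.6834]
7.5 wrist [323.9542  82.9334] scene [316.956  209.2055]
7.6 wrist [322.4824  83.5748] scene [316.7789 209.8226]
7.7 wrist [321.4995  84.2144] scene [316.6402 210.5286]
hub [366.3621 122.4971] [312.1301 221.0849]
```

Both views agree on about 7.35 rad, which is contact only, not clamped: the grip slid in the pads. The clamp has to come first, so I'll take the blade out, stand it back in its rack slot, tighten properly, and redo the insertion. 17 s of 61 s are used.

```bash
python3 -m handwheel '[[[-0.03,0,0,0,0,0],[-0.07,0,0,0,0,0],[-0.12,0,0,0,0,0],[-0.17,0,0,0,0,0],[-0.21,0,0,0,0,0]]]';python3 -c "
from h import *
go([.5812,.315,.205])"
```

```text
clock: 17.5
ee_pos: [0.62, -0.023, 0.2064]
eef_rot: [0.532, 0.466, -0.529, 0.469]
contact_force: [-0.2, 0.1, -6.4]
gripper_width: 0.0086
17.5 [ 0.62   -0.023   0.2064] rows [ 0.0019 -0.2024 -0.8262] F [-0.2  0.1 -6.4] yawY -7.22 tilt [0.34 0.03] w 0.0086
```

```bash
python3 -m handwheel '[[[0,-0.017,-0.07,-0.087,0,-0.011],[0,-0.044,-0.18,-0.087,0,-0.011],[0,-0.073,-0.3,-0.087,0,-0.011],[0,-0.103,-0.42,-0.087,0,-0.011],[0,-0.132,-0.54,-0.087,0,-0.011]]]';python3 -m handwheel '[[[0,-0.03,-0.12,0,0,0],[0,-0.05,-0.22,0,0,0],[0,-0.057,-0.283,0,0,0],[0,-0.057,-0.283,0,0,0],[0,-0.057,-0.283,0,0,0]]]';python3 -c "
from h import *
go([.5812,.315,.12])"
```

```text
clock: 18.0
ee_pos: [0.594, 0.1999, 0.205]
eef_rot: [-0.52, -0.48, 0.52, -0.479]
contact_force: [1.4, -0.8, -5.3]
gripper_width: 0.0084
clock: 18.5
ee_pos: [0.5803, 0.3133, 0.2045]
eef_rot: [-0.519, -0.48, 0.52, -0.48]
contact_force: [-0.6, -0.2, -5.9]
gripper_width: 0.0085
18.5 [0.5803 0.3133 0.2045] rows [ 0.2112  0.0023 -0.0046] F [-0.6 -0.2 -5.9] yawY -4.52 tilt [-0.11  0.03] w 0.0085
```

```bash
python3 -m handwheel '[[[0.05,0.003,-0.004,0,0,0],[0.13,0.003,-0.004,0,0,0],[0.21,0.003,-0.004,0,0,0],[0.23,0.003,-0.004,0,0,0]]]';python3 -c "
from h import *
go([.5812,.315,.062])"; python3 -m handwheel '[[[0.03,0,0,0,0,0],[0.06,0,0,0,0,0],[0.06,0,0,0,0,0]]]';python3 -c "
from h import *
go([.5812,.315,.061])"
```

```text
clock: 18.9
ee_pos: [0.5795, 0.3117, 0.109]
eef_rot: [-0.517, -0.48, 0.523, -0.478]
contact_force: [-1.4, -0.7, -6.1]
gripper_width: 0.0084
18.9 [0.5795 0.3117 0.109 ] rows [ 0.1175  0.0045 -0.0091] F [-1.4 -0.7 -6.1] yawY -4.69 tilt [-0.41  0.23] w 0.0084
clock: 19.2
ee_pos: [0.5828, 0.3146, 0.09]
eef_rot: [0.52, 0.48, -0.519, 0.479]
contact_force: [0.1, -0.7, -5.6]
gripper_width: 0.0088
19.2 [0.5828 0.3146 0.09  ] rows [ 0.0725 -0.004  -0.0007] F [ 0.1 -0.7 -5.6] yawY -4.64 tilt [ 0.01 -0.07] w 0.0088
```

```bash
python3 -m handwheel '[[[0.02,-0.003,0,0,0,0],[0.04,-0.003,0,0,0,0],[0.06,-0.003,0,0,0,0],[0.065,-0.003,0,0,0,0]]]';python3 -c "
from h import *
go([.5812,.315,.061])"
```

```text
clock: 19.6
ee_pos: [0.5841, 0.3178, 0.0761]
eef_rot: [0.523, 0.479, -0.517, 0.479]
contact_force: [-32.6, -10.4, 109.2]
gripper_width: 0.0085
19.6 [0.5841 0.3178 0.0761] rows [ 0.0376 -0.0069  0.0078] F [-32.6 -10.4 109.2] yawY -4.67 tilt [ 0.35 -0.43] w 0.0085
```

High contact force, so back off at once.

```bash
python3 -m handwheel '[[[-0.05,0,0,0,0,0],[-0.09,0,0,0,0,0],[-0.12,0,0,0,0,0]]]';python3 -c "
from h import *
from rig import viewer
go([.5812,.315,.061])
for n in('wrist','scene'):
  p,d=viewer.grab_frame(n);cv2.imwrite('pics/%s17.png'%n,p[:,:,::-1]);c=viewer.get_calibration(n);np.savez('pics/%s17.npz'%n,d=d,T=c['T'],intrinsics=c['intrinsics'])
crop('pics/scene17.png','pics/s17c.png',270,180,430,330,4)
"
```

```text
clock: 19.9
ee_pos: [0.5807, 0.3144, 0.1121]
eef_rot: [-0.52, -0.48, 0.52, -0.479]
contact_force: [0.4, -0.1, -5.9]
gripper_width: 0.0087
19.9 [0.5807 0.3144 0.1121] rows [ 0.1277  0.0013 -0.0015] F [ 0.4 -0.1 -5.9] yawY -4.62 tilt [-0.06 -0.02] w 0.0087
```

View pics/wrist17.png

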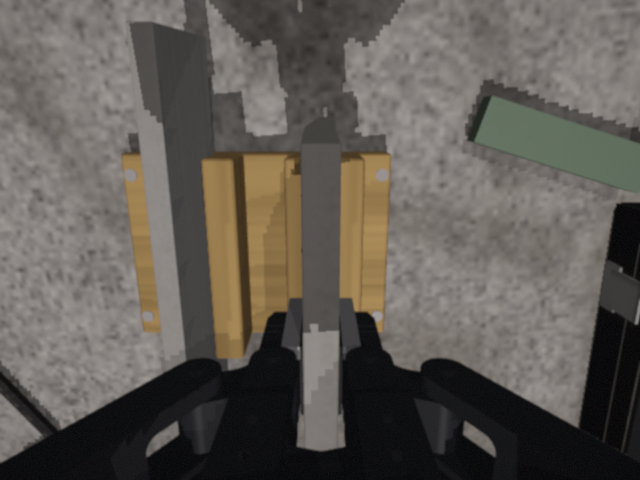

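View pics/s17c.png

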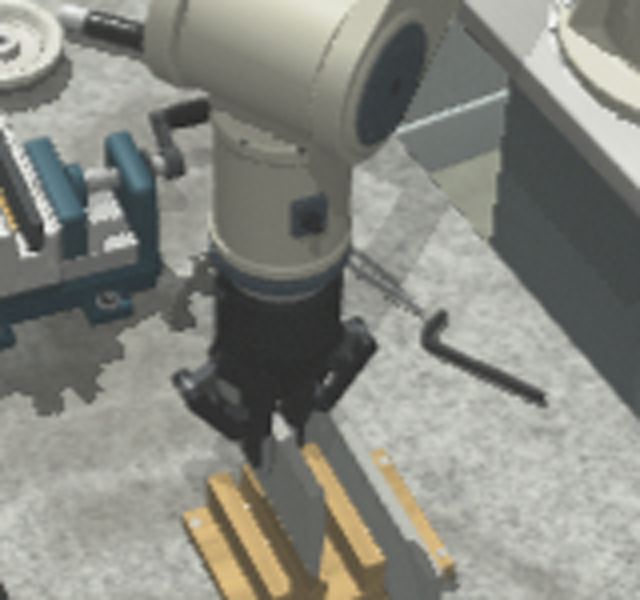

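```bash
python3 - <<'E'
from h import *
f=np.load("pics/wrist17.npz"); C=cloud(f,f["d"])
print("top z along",[np.median(C[v-2:v+3,316:326,2]).round(4) for v in (155,200,250,300,340,380,420)],"tcp .1121")
crop("pics/wrist17.png","pics/w17c.png",270,110,400,260,5)
E
```

```text
top z along [np.float64(0.1526), np.float64(0.1528), np.float64(0.1527), np.float64(0.153), np.float64(0.1531), np.float64(0.1531), np.float64(0.153)] tcp .1121
```

View pics/w17c.png

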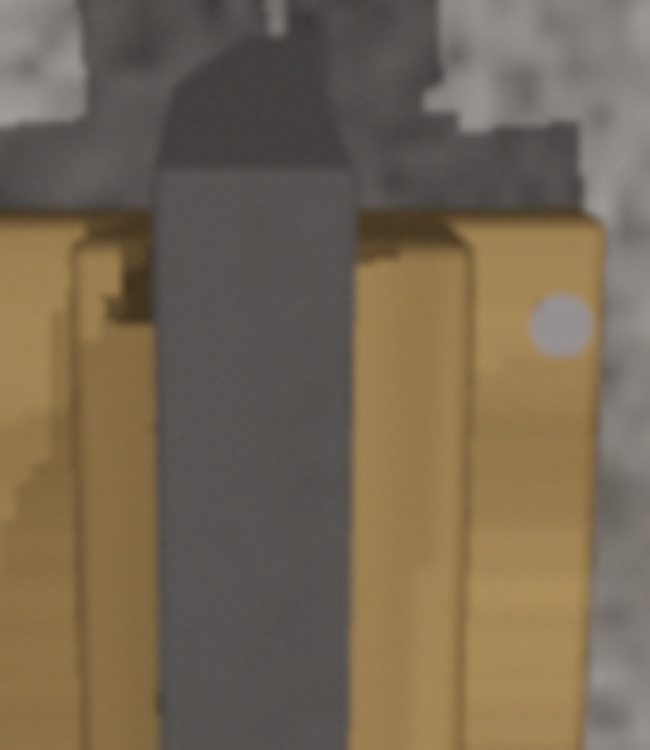

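The rim stopped the tail, and the blade slid about 15 mm up in the pads: its top is now 41 mm above the TCP. I'll work out the true slot offset from the pictures before trying again.

```bash
python3 - <<'E'
from h import *
crop("pics/wrist9.png","pics/w9e.png",285,115,365,265,5)
f=np.load("pics/wrist17.npz")
th=np.radians(-4.6);ex=np.array([np.cos(th),np.sin(th)]);ey=np.array([-np.sin(th),np.cos(th)])
def q(f,nm,u,v,z,o,k):
    p=atz(f,o[0]+(u+.5)/k-.5,o[1]+(v+.5)/k-.5,z)[:2]; print(nm,"ex %.4f ey %.4f"%(p@ex,p@ey))
for v,a,b,l,r in((300,76,468,158,353),(700,85,464,161,350)):
    q(f,"17 wallL",a,v,.044,(270,110),5);q(f,"17 wallR",b,v,.044,(270,110),5);q(f,"17 bladeL",l,v,.153,(270,110),5);q(f,"17 bladeR",r,v,.153,(270,110),5)
q(f,"rack R edge z14",600,300,.014,(270,110),5)
E
```

```text
17 wallL ex 0.5375 ey 0.4076
17 wallR ex 0.5760 ey 0.4076
17 bladeL ex 0.5503 ey 0.4197
17 bladeR ex 0.5597 ey 0.4197
17 wallL ex 0.5375 ey 0.3665
17 wallR ex 0.5767 ey 0.3665
17 bladeL ex 0.5502 ey 0.3997
17 bladeR ex 0.5598 ey 0.3997
rack R edge z14 ex 0.5938 ey 0.4042
```

View pics/w9e.png

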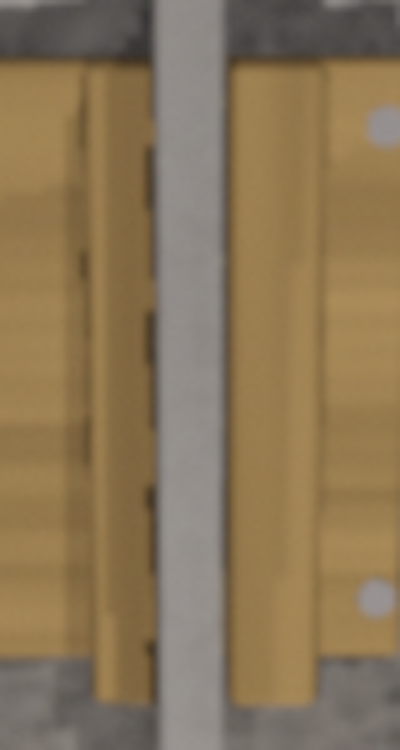

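```bash
python3 - <<'E'
from h import *
f=np.load("pics/wrist9.npz")
th=np.radians(-4.6);ex=np.array([np.cos(th),np.sin(th)]);ey=np.array([-np.sin(th),np.cos(th)])
def q(nm,u,v,z):
    p=atz(f,285+(u+.5)/5-.5,115+(v+.5)/5-.5,z)[:2]; print(nm,"ex %.4f ey %.4f"%(p@ex,p@ey))
for n,u,z in(("Lout",93,.044),("Lin?",147,.044),("bladeL",157,.086),("bladeR",223,.086),("Rin?",230,.044),("Rout",321,.044)): q(n,u,400,z)
E
```

```text
Lout ex 0.5372 ey 0.3579
Lin? ex 0.5463 ey 0.3578
bladeL ex 0.5485 ey 0.3651
bladeR ex 0.5584 ey 0.3650
Rin? ex 0.5604 ey 0.3578
Rout ex 0.5757 ey 0.3577
```

The slot runs ex 0.546-0.560. The blade had drifted about 2 mm towards the back wall while the arm was still settling. I'll correct -1 mm, settle, and go down slowly.

```bash
python3 -m handwheel '[[[0,-0.002,0,0,0,0],[0.03,-0.002,0,0,0,0],[0.06,-0.002,0,0,0,0],[0.06,-0.002,0,0,0,0],[0.06,-0.002,0,0,0,0]]]';python3 -c "
from h import *
s,M=go([.5812,.315,.061]);th=np.radians(-4.6);print('ex',s['ee_pos'][:2]@[np.cos(th),np.sin(th)])"
```

```text
clock: 20.5
ee_pos: [0.5785, 0.3139, 0.0851]
eef_rot: [-0.518, -0.48, 0.521, -0.479]
contact_force: [-0.1, -0.1, -5.1]
gripper_width: 0.0087
20.5 [0.5785 0.3139 0.0851] rows [ 0.0601  0.0068 -0.0034] F [-0.1 -0.1 -5.1] yawY -4.62 tilt [-0.27  0.11] w 0.0087
ex 0.5514398751965369
```

```bash
python3 -m handwheel '[[[0.01,0.002,0,0,0,0],[0.02,0.002,0,0,0,0],[0.02,0.002,0,0,0,0],[0.02,0.002,0,0,0,0]]]';python3 -c "
from h import *
s,M=go([.5812,.315,.061]);th=np.radians(-4.6);print('ex',s['ee_pos'][:2]@[np.cos(th),np.sin(th)])"; python3 -m handwheel '[[[0.01,0,0,0,0,0],[0.02,0,0,0,0,0],[0.02,0,0,0,0,0]]]';python3 -c "
from h import *
s,M=go([.5812,.315,.061]);th=np.radians(-4.6);print('ex',s['ee_pos'][:2]@[np.cos(th),np.sin(th)])"
```

```text
clock: 20.9
ee_pos: [0.58, 0.3142, 0.0786]
eef_rot: [-0.519, -0.48, 0.521, -0.479]
contact_force: [0.5, -0.5, -5.4]
gripper_width: 0.0086
20.9 [0.58   0.3142 0.0786] rows [ 0.044   0.0031 -0.0023] F [ 0.5 -0.5 -5.4] yawY -4.62 tilt [-0.15  0.04] w 0.0086
ex 0.552884248062142
clock: 21.2
ee_pos: [0.5795, 0.314, 0.0698]
eef_rot: [-0.519, -0.48, 0.521, -0.479]
contact_force: [-0.3, -0.0, -5.7]
gripper_width: 0.0091
21.2 [0.5795 0.314  0.0698] rows [ 0.0221  0.0041 -0.0029] F [-0.3 -0.  -5.7] yawY -4.62 tilt [-0.2   0.07] w 0.0091
ex 0.5524562074762746
```

The tail is below the rim with no contact. Continue.

```bash
python3 -m handwheel '[[[0.012,0,0,0,0,0],[0.024,0,0,0,0,0],[0.03,0,0,0,0,0],[0.03,0,0,0,0,0]]]'; python3 -m handwheel '[[[0.01,0,0,0,0,0],[0.019,0,0,0,0,0],[0.019,0,0,0,0,0]]]'
```

```text
clock: 21.6
ee_pos: [0.5796, 0.314, 0.0579]
eef_rot: [-0.519, -0.48, 0.521, -0.479]
contact_force: [0.2, 0.1, -6.5]
gripper_width: 0.0088
clock: 21.9
ee_pos: [0.5802, 0.3142, 0.0506]
eef_rot: [-0.519, -0.48, 0.52, -0.479]
contact_force: [1.7, -0.2, -6.2]
gripper_width: 0.0083
```

```bash
python3 -m handwheel '[[[0.006,0,0,0,0,0],[0.006,0,0,0,0,0]]]';  python3 -m handwheel '[[[0,0,0,0,0,0],[0,0,0,0,0,0],[-0.03,0,0,0,0,0],[-0.13,0,0,0,0,0],[-0.25,0,0,0,0,0]]]' 0.4;python3 -c "
from h import *
from rig import viewer
for n in('wrist','scene'):
  p,d=viewer.grab_frame(n);cv2.imwrite('pics/%s18.png'%n,p[:,:,::-1]);c=viewer.get_calibration(n);np.savez('pics/%s18.npz'%n,d=d,T=c['T'],intrinsics=c['intrinsics'])
go([.462,-.03,.2])"
```

```text
clock: 22.1
ee_pos: [0.5804, 0.3143, 0.0486]
eef_rot: [-0.519, -0.48, 0.52, -0.479]
contact_force: [3.2, 0.1, -6.8]
gripper_width: 0.0088
clock: 22.6
ee_pos: [0.579, 0.3137, 0.149]
eef_rot: [-0.518, -0.48, 0.522, -0.479]
contact_force: [1.1, 0.5, -0.1]
gripper_width: 0.0339
22.7 [0.584  0.3164 0.1568] rows [-0.1148 -0.2335  0.887 ] F [ 0.4  0.6 -0.4] yawY -4.62 tilt [ 0.41 -0.33] w 0.034
```

View pics/wrist18.png

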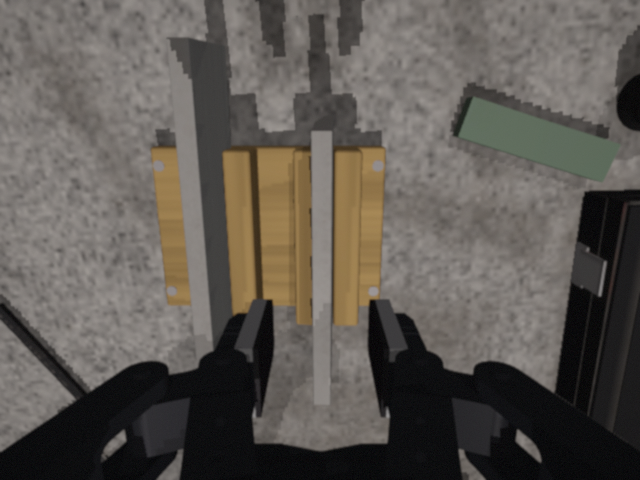

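The shorter blade stands in its slot again, and the longer blade is untouched. Back to the crank. This time I'll push the grip down with the closed fingertips from above, where nothing can slip.

```bash
python3 -m handwheel '[[[-0.05,-0.02,0.08,0,0,0],[-0.06,-0.05,0.2,0,0,0],[-0.06,-0.08,0.32,0,0,0],[-0.06,-0.11,0.44,0,0,0],[-0.06,-0.14,0.56,0,0,0]]]' 0; python3 -m handwheel '[[[0,-0.03,0.12,0,0,0],[0,-0.06,0.24,0,0,0],[0,-0.09,0.315,0,0,0],[0,-0.09,0.315,0,0,0],[0,-0.09,0.315,0,0,0]]]';python3 -c "
from h import *
go([.460,-.026,.115])"
```

```text
clock: 23.2
ee_pos: [0.5057, 0.094, 0.1739]
eef_rot: [-0.519, -0.48, 0.52, -0.479]
contact_force: [0.9, -1.3, 0.2]
gripper_width: 0.0001
clock: 23.7
ee_pos: [0.4607, -0.0276, 0.1739]
eef_rot: [-0.52, -0.479, 0.521, -0.479]
contact_force: [-0.3, -0.0, 0.5]
gripper_width: -0.0001
23.7 [ 0.4607 -0.0276  0.1739] rows [ 0.1473 -0.0018 -0.0039] F [-0.3 -0.   0.5] yawY -4.73 tilt [-0.05  0.02] w -0.0001
```

```bash
python3 -m handwheel '[[[0.06,-0.002,-0.003,0,0,0],[0.12,-0.002,-0.003,0,0,0],[0.175,-0.002,-0.003,0,0,0],[0.175,-0.002,-0.003,0,0,0]]]';python3 -c "
from h import *
from rig import viewer
go([.460,-.026,.115])
for n in('wrist','scene'):
  p,d=viewer.grab_frame(n);cv2.imwrite('pics/%s19.png'%n,p[:,:,::-1])
crop('pics/scene19.png','pics/s19c.png',250,150,370,260,6)"
```

```text
clock: 24.1
ee_pos: [0.4584, -0.0247, 0.1012]
eef_rot: [-0.518, -0.481, 0.521, -0.478]
contact_force: [-0.3, 0.1, 0.5]
gripper_width: -0.0001
24.1 [ 0.4584 -0.0247  0.1012] rows [-0.0346  0.0041  0.0029] F [-0.3  0.1  0.5] yawY -4.53 tilt [-0.37  0.03] w -0.0001
```

View pics/s19c.png

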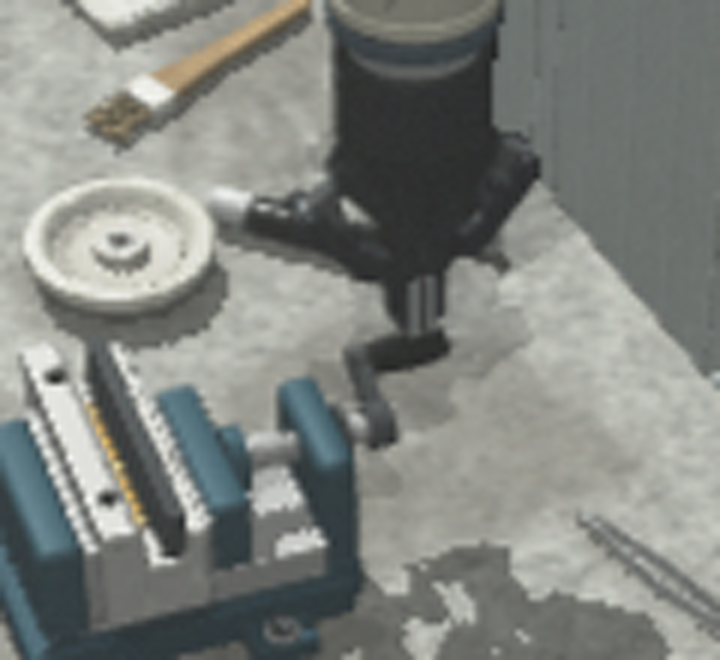

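View pics/wrist19.png

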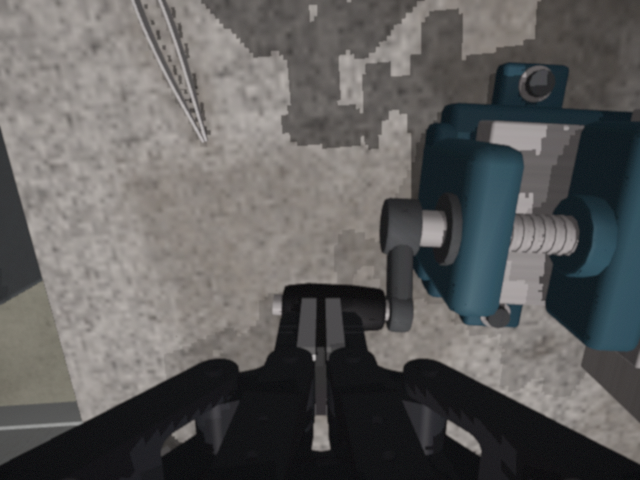

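The fingertips are above the middle of the grip. Press down in small steps, following slightly towards -y.

```bash
python3 -m handwheel '[[[0.008,0,0,0,0,0],[0.016,0,0.001,0,0,0],[0.016,0,0.001,0,0,0]]]'; python3 -m handwheel '[[[0.005,0,0.001,0,0,0],[0.005,0,0.001,0,0,0]]]'; python3 -m handwheel '[[[0.005,0,0.001,0,0,0],[0.005,0,0.001,0,0,0]]]'
```

```text
clock: 24.5
ee_pos: [0.4596, -0.0263, 0.0969]
eef_rot: [-0.519, -0.48, 0.52, -0.479]
contact_force: [0.4, 0.9, -0.1]
gripper_width: -0.0001
clock: 24.7
ee_pos: [0.4597, -0.0269, 0.0951]
eef_rot: [-0.519, -0.48, 0.52, -0.479]
contact_force: [-1.8, -0.4, 6.6]
gripper_width: 0.0001
clock: 24.9
ee_pos: [0.4597, -0.0273, 0.0933]
eef_rot: [-0.519, -0.48, 0.52, -0.479]
contact_force: [-2.6, 0.4, 10.3]
gripper_width: -0.0001
```

```bash
python3 -m handwheel '[[[0.005,0,0.001,0,0,0],[0.005,0,0.001,0,0,0]]]'; python3 -m handwheel '[[[0.004,0,0.001,0,0,0],[0.004,0,0.001,0,0,0]]]'
```

```text
clock: 25.1
ee_pos: [0.4596, -0.0277, 0.0915]
eef_rot: [-0.519, -0.48, 0.52, -0.479]
contact_force: [-4.3, -0.9, 13.3]
gripper_width: -0.0001
clock: 25.3
ee_pos: [0.4596, -0.0281, 0.0902]
eef_rot: [-0.519, -0.48, 0.52, -0.479]
contact_force: [-4.2, -0.6, 15.9]
gripper_width: -0.0001
```

```bash
python3 -m handwheel '[[[0.003,0,0.0005,0,0,0],[0.003,0,0.0005,0,0,0]]]'; python3 -m handwheel '[[[-0.05,0,0,0,0,0],[-0.15,0,-0.03,0,0,0],[-0.27,0,-0.15,0,0,0],[-0.3,0.03,-0.23,0,0,0],[-0.3,0.03,-0.23,0,0,0]]]' 0.4; python3 -c "
from h import *
from rig import viewer
go([.5812,.315,.2])
for n in('wrist','scene'):
  c=viewer.get_calibration(n);p,d=viewer.grab_frame(n);cv2.imwrite('pics/%s20.png'%n,p[:,:,::-1]);np.savez('pics/%s20.npz'%n,d=d,T=c['T'],intrinsics=c['intrinsics'])
crop('pics/scene20.png','pics/s20g.png',300,195,335,230,16)"
```

```text
clock: 25.5
ee_pos: [0.4596, -0.0283, 0.0891]
eef_rot: [-0.519, -0.48, 0.52, -0.479]
contact_force: [-5.3, -0.8, 19.7]
gripper_width: -0.0001
clock: 26.0
ee_pos: [0.4825, 0.0662, 0.2117]
eef_rot: [0.521, 0.479, -0.517, 0.481]
contact_force: [1.2, -0.1, 0.4]
gripper_width: 0.0344
26.0 [0.4825 0.0662 0.2117] rows [ 0.0319  0.197  -0.6394] F [ 1.2 -0.1  0.4] yawY -4.5 tilt [ 0.3  -0.13] w 0.0344
```

View pics/wrist20.png

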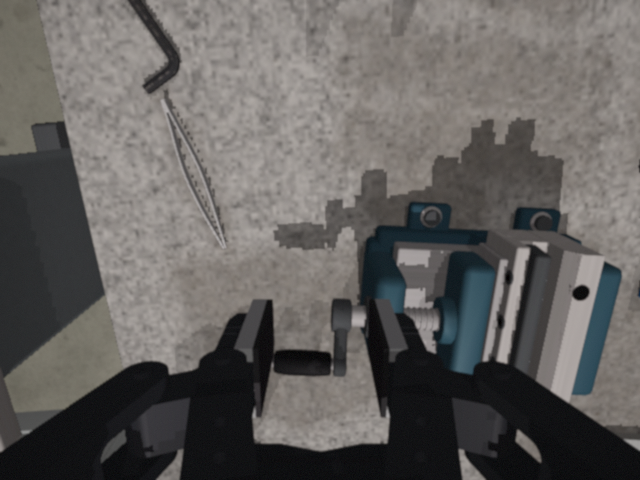

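View pics/s20g.png

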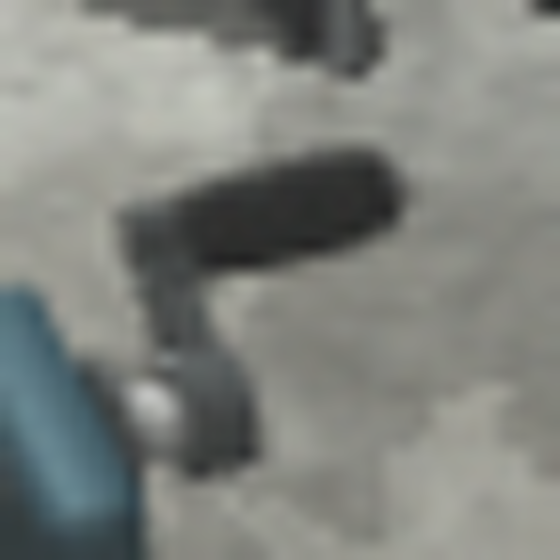

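```bash
python3 - <<'E'
from h import *
np.set_printoptions(precision=4,suppress=True)
f=np.load("pics/wrist20.npz"); C=cloud(f,f["d"])
print([C[v,u].round(4) for u in (285,295,305,315) for v in (358,362,366)])
im=cv2.imread("pics/wrist20.png"); crop("pics/wrist20.png","pics/w20g.png",260,290,360,390,6)
E
```

```text
[array([ 0.4532, -0.0171,  0.095 ]), array([ 0.453 , -0.0197,  0.0958]), array([ 0.4529, -0.0219,  0.0973]), array([ 0.46  , -0.0175,  0.0953]), array([ 0.4598, -0.0202,  0.0959]), array([ 0.4596, -0.0227,  0.0968]), array([ 0.4668, -0.0181,  0.0952]), array([ 0.4666, -0.0205,  0.0963]), array([ 0.4664, -0.0235,  0.0964]), array([ 0.4736, -0.0187,  0.0951]), array([ 0.4734, -0.0211,  0.0962]), array([ 0.4732, -0.024 ,  0.0965])]
```

View pics/w20g.png

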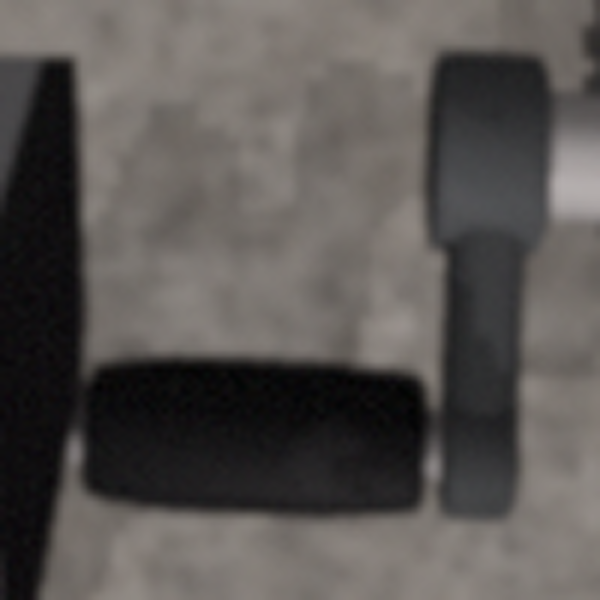

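The grip reads about 7.36 rad again after release. I need to know whether it slips under the tool or really turns and springs back elastically, so I'll compare the picture taken while it was still held (s7) with the released ones.

```bash
python3 - <<'E'
from h import *
for n in("s7","scene14","scene20"): crop(f"pics/{n}.png",f"pics/{n}_g.png",300,195,335,230,12)
a=np.hstack([cv2.imread(f"pics/{n}_g.png") for n in("s7","scene20")])
cv2.imwrite("pics/cmp.png",cv2.resize(a,None,fx=.95,fy=.95))
# displacement of hub-arm patch via phase/template matching
s7=cv2.cvtColor(cv2.imread("pics/s7.png"),cv2.COLOR_BGR2GRAY);s20=cv2.cvtColor(cv2.imread("pics/scene20.png"),cv2.COLOR_BGR2GRAY)
for nm,(u0,v0,u1,v1) in {"arm":(307,207,317,226),"armtop":(306,206,314,216),"bracket":(296,212,310,228),"jaw":(275,210,298,235)}.items():
    t=cv2.resize(s7[v0:v1,u0:u1],None,fx=8,fy=8,interpolation=cv2.INTER_CUBIC)
    S=cv2.resize(s20[v0-4:v1+4,u0-4:u1+4],None,fx=8,fy=8,interpolation=cv2.INTER_CUBIC)
    r=cv2.matchTemplate(S,t,cv2.TM_CCOEFF_NORMED);_,m,_,l=cv2.minMaxLoc(r);print(nm,m,(np.array(l)/8-4))
E
```

```text
arm 0.8059263229370117 [ 0. -1.]
armtop 0.9530143737792969 [ 0.375 -1.75 ]
bracket 0.9419705271720886 [0.125 0.   ]
jaw 0.9886402487754822 [0. 0.]
```

View pics/cmp.png

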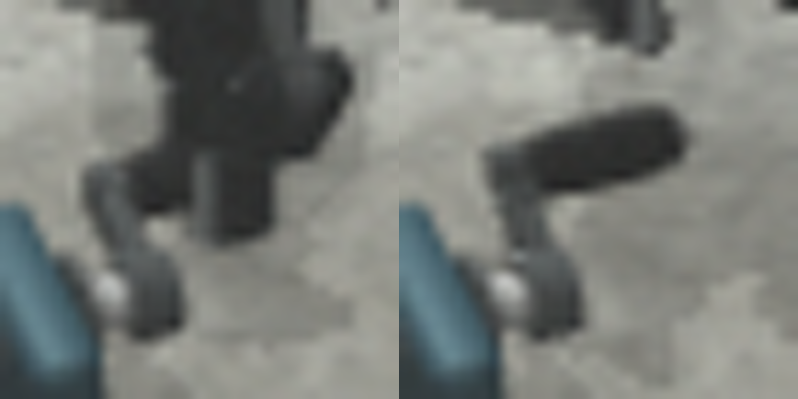

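Confirmed: while held, the crank really stood about 0.3 rad tighter (arm end ~1.75 px lower), and it springs back elastically when let go abruptly. So I'll press again and unload slowly, so friction keeps as much clamp as possible rather than letting it snap back.

```bash
python3 -c "
from h import *
go([.4597,-.0265,.125])"; python3 -m handwheel '[[[0,-0.02,0.1,0,0,0],[0.05,-0.035,0.18,0,0,0],[0.15,-0.038,0.235,0,0,0],[0.22,-0.038,0.235,0,0,0],[0.22,-0.038,0.235,0,0,0]]]' 0;python3 -c "
from h import *
go([.4597,-.0265,.098])"
```

```text
26.1 [0.4793 0.0634 0.2084] rows [ 0.2086 -0.0311  0.2278] F [ 0.3  0.3 -1.3] yawY -4.5 tilt [-0.06  0.02] w 0.0342
clock: 26.6
ee_pos: [0.4518, -0.0312, 0.1161]
eef_rot: [-0.517, -0.481, 0.523, -0.476]
contact_force: [0.5, -0.2, 0.1]
gripper_width: -0.0
26.6 [ 0.4518 -0.0312  0.1161] rows [ 0.0451  0.0193 -0.0134] F [ 0.5 -0.2  0.1] yawY -4.77 tilt [-0.64  0.05] w -0.0
```

```bash
python3 -m handwheel '[[[0.01,0.01,-0.008,0,0,0],[0.03,0.01,-0.008,0,0,0],[0.045,0.01,-0.008,0,0,0]]]';python3 -c "
from h import *
go([.4597,-.0265,.090])"
```

```text
clock: 26.9
ee_pos: [0.4611, -0.0268, 0.1022]
eef_rot: [-0.519, -0.48, 0.52, -0.48]
contact_force: [-0.7, 0.1, 0.1]
gripper_width: 0.0005
26.9 [ 0.4611 -0.0268  0.1022] rows [ 0.0306 -0.0034 -0.0004] F [-0.7  0.1  0.1] yawY -4.57 tilt [-0.05  0.03] w 0.0005
```

```bash
python3 -m handwheel '[[[0.012,-0.002,0.001,0,0,0],[0.024,-0.002,0.003,0,0,0],[0.034,-0.002,0.004,0,0,0],[0.034,-0.002,0.004,0,0,0]]]'
```

```text
clock: 27.3
ee_pos: [0.4596, -0.0285, 0.089]
eef_rot: [-0.519, -0.48, 0.52, -0.479]
contact_force: [-4.2, 0.5, 14.8]
gripper_width: -0.0001
```

```bash
python3 -m handwheel '[[[-0.002,0,-0.0003,0,0,0],[-0.004,0,-0.0006,0,0,0],[-0.006,0,-0.001,0,0,0],[-0.008,0,-0.0015,0,0,0],[-0.01,0,-0.002,0,0,0]]]';python3 -m handwheel '[[[-0.002,0,-0.0003,0,0,0],[-0.003,0,-0.0006,0,0,0],[-0.004,0,-0.001,0,0,0],[-0.005,0,-0.0012,0,0,0],[-0.006,0,-0.0015,0,0,0]]]'
```

```text
clock: 27.8
ee_pos: [0.4596, -0.0276, 0.0929]
eef_rot: [-0.519, -0.48, 0.52, -0.479]
contact_force: [-1.9, 0.4, 6.8]
gripper_width: -0.0
clock: 28.3
ee_pos: [0.4596, -0.0271, 0.0948]
eef_rot: [-0.519, -0.48, 0.52, -0.479]
contact_force: [0.9, -0.3, 2.9]
gripper_width: 0.0
```

```bash
python3 -m handwheel '[[[-0.001,0,-0.0003,0,0,0],[-0.002,0,-0.0004,0,0,0],[-0.003,0,-0.0005,0,0,0],[-0.004,0,-0.0006,0,0,0],[-0.005,0,-0.0007,0,0,0]]]';python3 -m handwheel '[[[-0.001,0,0,0,0,0],[-0.002,0,0,0,0,0],[-0.003,0,0,0,0,0],[-0.004,0,0,0,0,0],[-0.006,0,0,0,0,0]]]';python3 -c "
from h import *
from rig import viewer
p,d=viewer.grab_frame('scene');cv2.imwrite('pics/scene21.png',p[:,:,::-1])
s20=cv2.cvtColor(cv2.imread('pics/scene20.png'),cv2.COLOR_BGR2GRAY)
for n in ('scene14','scene16','scene21'):
    s7=cv2.cvtColor(cv2.imread('pics/%s.png'%n),cv2.COLOR_BGR2GRAY)
    for nm,(u0,v0,u1,v1) in {'armtop':(306,206,314,216),'bracket':(296,212,310,228)}.items():
        t=cv2.resize(s7[v0:v1,u0:u1],None,fx=8,fy=8,interpolation=cv2.INTER_CUBIC)
        S=cv2.resize(s20[v0-4:v1+4,u0-4:u1+4],None,fx=8,fy=8,interpolation=cv2.INTER_CUBIC)
        r=cv2.matchTemplate(S,t,cv2.TM_CCOEFF_NORMED);_,m,_,l=cv2.minMaxLoc(r);print(n,nm,m,(np.array(l)/8-4))
"
```

```text
clock: 28.8
ee_pos: [0.459, -0.0269, 0.0964]
eef_rot: [-0.519, -0.48, 0.521, -0.479]
contact_force: [-0.2, 0.2, 0.5]
gripper_width: -0.0001
clock: 29.3
ee_pos: [0.4593, -0.0269, 0.099]
eef_rot: [-0.519, -0.48, 0.521, -0.479]
contact_force: [1.4, 0.9, 0.4]
gripper_width: 0.0
scene14 armtop 0.9902527332305908 [ 0.    -0.125]
scene14 bracket 0.988429069519043 [0. 0.]
scene16 armtop 0.9904398322105408 [ 0.    -0.125]
scene16 bracket 0.9885236024856567 [0. 0.]
scene21 armtop 0.9712303876876831 [ 0.125 -0.125]
scene21 bracket 0.9576957821846008 [0. 0.]
```

The residual after a slow unload is the same (~7.37 rad). Friction holds it there with a residual clamp, and the rest was elastic wind-up, so the vise is as tight as it stays once let go. Now back to the blade (29 s used).

```bash
python3 -m handwheel '[[[-0.1,0,0,0,0,0],[-0.2,0.02,-0.07,0,0,0],[-0.22,0.05,-0.18,0,0,0],[-0.22,0.085,-0.3,0,0,0],[-0.22,0.115,-0.42,0,0,0]]]' 0.4; python3 -m handwheel '[[[0,0.035,-0.12,0,0,0],[0,0.065,-0.24,0,0,0],[0,0.09,-0.35,0,0,0],[0,0.118,-0.43,0,0,0],[0,0.118,-0.45,0,0,0]]]' ;python3 -m handwheel '[[[0,0,0,0,0,0],[0,0,0,0,0,0]]]';python3 -c "
from h import *
from rig import viewer
go([.5805,.3137,.2])
n='wrist'
c=viewer.get_calibration(n);p,d=viewer.grab_frame(n);cv2.imwrite('pics/%s22.png'%n,p[:,:,::-1]);np.savez('pics/%s22.npz'%n,d=d,T=c['T'],intrinsics=c['intrinsics'])"
```

```text
clock: 29.85
ee_pos: [0.5199, 0.1386, 0.1878]
eef_rot: [-0.52, -0.479, 0.52, -0.479]
contact_force: [0.7, -0.7, 0.1]
gripper_width: 0.0344
clock: 30.35
ee_pos: [0.5815, 0.316, 0.1863]
eef_rot: [-0.519, -0.481, 0.519, -0.479]
contact_force: [1.3, -0.5, 0.5]
gripper_width: 0.0343
clock: 30.55
ee_pos: [0.5798, 0.3114, 0.1862]
eef_rot: [-0.518, -0.48, 0.521, -0.479]
contact_force: [-0.1, 1.0, 0.2]
gripper_width: 0.0341
30.55 [0.5798 0.3114 0.1862] rows [-0.0344  0.0011 -0.0057] F [-0.1  1.   0.2] yawY -4.62 tilt [-0.21  0.09] w 0.0341
```

View pics/wrist22.png

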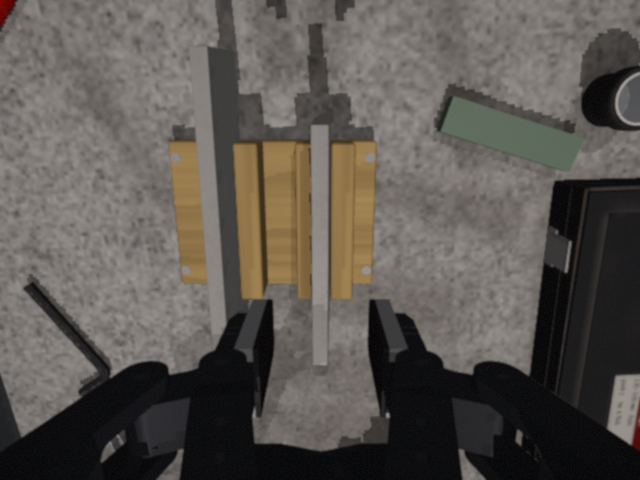

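```bash
python3 - <<'E'
from h import *
a=cv2.imread("pics/wrist22.png")
x=cv2.resize(a[115:165,290:350],None,fx=6,fy=6,interpolation=cv2.INTER_CUBIC);y=cv2.resize(a[330:380,290:350],None,fx=6,fy=6,interpolation=cv2.INTER_CUBIC)
cv2.imwrite("pics/w22c.png",np.hstack([x,y]))
f=np.load("pics/wrist22.npz");C=cloud(f,f["d"]);print([np.median(C[v-2:v+3,317:323,2]).round(4) for v in(135,180,230,290,340,360)])
E
```

```text
[np.float64(0.0862), np.float64(0.0864), np.float64(0.0866), np.float64(0.0863), np.float64(0.0863), np.float64(0.0864)]
```

View pics/w22c.png

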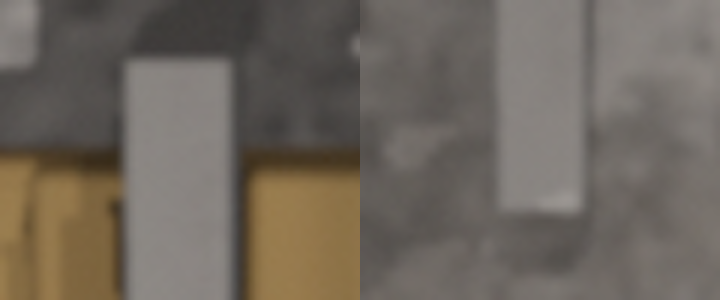

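```bash
python3 - <<'E'
from h import *
f=np.load("pics/wrist22.npz")
a1,a2,b1,b2=[atz(f,u-.4,v-.4,.0863)[:2] for u,v in((310.8,124.7),(328.8,124.7),(312.8,365.3),(327.5,365.3))]
A=(a1+a2)/2;B=(b1+b2)/2;m=(A+B)/2;d=A-B;yaw=np.degrees(np.arctan2(-d[0],d[1]))
e=d/np.linalg.norm(d);print("len",np.linalg.norm(d),"mid",m,"yaw",yaw,"grasp",m+.0055*e)
go(np.r_[m+.0055*e,.06])
E
```

```text
len 0.1489150614034293 mid [0.57925073 0.30502401] yaw -4.5344535526548135 grasp [0.57968555 0.3105068 ]
30.6 [0.58   0.3112 0.1864] rows [0.316  0.0005 0.0012] F [-0.3 -0.   0.3] yawY -4.65 tilt [-0.19  0.08] w 0.0343
```

```bash
python3 -m handwheel '[[[0.08,0,0.001,0,0,0],[0.17,0,0.001,0,0,0],[0.25,0,0.001,0,0,0],[0.3,0,0.001,0,0,0],[0.314,0,0.001,0,0,0]]]';python3 -c "
from h import *
go([.5797,.3105,.06])"
```

```text
clock: 31.1
ee_pos: [0.5785, 0.3098, 0.0588]
eef_rot: [-0.518, -0.48, 0.522, -0.478]
contact_force: [-0.8, 0.0, 0.1]
gripper_width: 0.034
31.1 [0.5785 0.3098 0.0588] rows [-0.0031  0.0028 -0.002 ] F [-0.8  0.   0.1] yawY -4.7 tilt [-0.35  0.17] w 0.034
```

```bash
python3 -m handwheel '[[[0,0,0,0,0,0],[0,0,0,0,0,0],[0,0,0,0,0,0],[0,0,0,0,0,0],[0,0,0,0,0,0]]]' 0;python3 -c "
from h import *
go([.5797,.3105,.06])";python3 -m handwheel '[[[-0.03,0,0,0,0,0],[-0.08,0,0,0,0,0],[-0.16,0,0,0,0,0],[-0.26,0,0,0,0,0],[-0.36,0,0,0,0,0]]]';python3 -m handwheel '[[[0,0,0,0,0,0],[0,0,0,0,0,0]]]';python3 -c "
from h import *
go([.6213,-.0225,.205])"
```

```text
clock: 31.6
ee_pos: [0.5808, 0.312, 0.0623]
eef_rot: [-0.519, -0.48, 0.52, -0.479]
contact_force: [-1.0, -4.4, 5.4]
gripper_width: 0.0086
31.6 [0.5808 0.312  0.0623] rows [ 0.0056 -0.0025  0.004 ] F [-1.  -4.4  5.4] yawY -4.61 tilt [-0.06  0.01] w 0.0086
clock: 32.1
ee_pos: [0.5796, 0.312, 0.2061]
eef_rot: [-0.518, -0.48, 0.521, -0.479]
contact_force: [-0.0, 1.2, -6.6]
gripper_width: 0.0086
clock: 32.3
ee_pos: [0.5804, 0.3123, 0.2057]
eef_rot: [-0.519, -0.48, 0.52, -0.479]
contact_force: [0.4, -0.7, -5.9]
gripper_width: 0.0086
32.3 [0.5804 0.3123 0.2057] rows [0.0011 0.1692 0.8261] F [ 0.4 -0.7 -5.9] yawY -4.61 tilt [-0.1  -0.02] w 0.0086
```

```bash
python3 -m handwheel '[[[0,0.015,0.07,0.03,0,0],[0,0.04,0.18,0.087,0,0],[0,0.065,0.3,0.087,0,0],[0,0.09,0.42,0.087,0,0],[0,0.115,0.54,0.087,0,0]]]';python3 -m handwheel '[[[0,0.025,0.12,0,0,0],[0,0.04,0.22,0,0,0],[0,0.041,0.287,0,0,0],[0,0.041,0.287,0,0,0],[0,0.041,0.287,0,0,0]]]';python3 -m handwheel '[[[0,0,0,0,0,0],[0,0,0,0,0,0]]]';python3 -c "
from h import *
go([.6202,-.0222,.205])"
```

```text
clock: 32.8
ee_pos: [0.6072, 0.0913, 0.2024]
eef_rot: [-0.528, -0.469, 0.532, -0.466]
contact_force: [0.8, 0.7, -6.6]
gripper_width: 0.0088
clock: 33.3
ee_pos: [0.6093, -0.0232, 0.2029]
eef_rot: [-0.529, -0.469, 0.533, -0.465]
contact_force: [-0.9, -0.5, -6.4]
gripper_width: 0.0084
clock: 33.5
ee_pos: [0.6105, -0.0217, 0.2043]
eef_rot: [-0.529, -0.469, 0.531, -0.467]
contact_force: [0.1, -0.5, -5.8]
gripper_width: 0.0088
33.5 [ 0.6105 -0.0217  0.2043] rows [-0.0018  0.0243 -0.0018] F [ 0.1 -0.5 -5.8] yawY -7.16 tilt [-0.22  0.03] w 0.0088
```

```bash
python3 -m handwheel '[[[0.01,0.024,0.001,0,0,0.005],[0.04,0.024,0.001,0,0,0.005],[0.04,0.024,0.001,0,0,0.005],[0.04,0.024,0.001,0,0,0.005]]]';python3 -c "
from h import *
from rig import viewer
go([.6202,-.0222,.155])
n='wrist'
c=viewer.get_calibration(n); p,d=viewer.grab_frame(n); cv2.imwrite('pics/%s23.png'%n,p[:,:,::-1]); np.savez('pics/%s23.npz'%n,d=d,T=c['T'],intrinsics=c['intrinsics'])
crop('pics/wrist23.png','pics/w23c.png',220,80,420,310,3)
go([.6202,-.0222,.155])
"
```

```text
clock: 33.9
ee_pos: [0.6196, -0.0242, 0.1881]
eef_rot: [-0.53, -0.468, 0.531, -0.467]
contact_force: [-0.4, 0.2, -6.4]
gripper_width: 0.0083
33.9 [ 0.6196 -0.0242  0.1881] rows [ 0.0827  0.0009 -0.0053] F [-0.4  0.2 -6.4] yawY -7.21 tilt [-0.1   0.05] w 0.0083
33.95 [ 0.62   -0.0243  0.1886] rows [ 0.0839  0.     -0.0054] F [-0.3  0.2 -6.5] yawY -7.22 tilt [-0.05  0.04] w 0.0086
```

View pics/w23c.png

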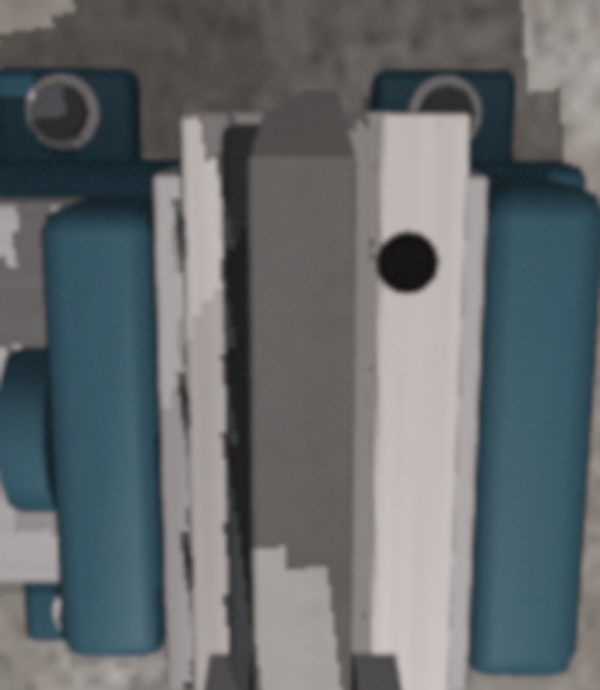

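```bash
python3 - <<'E'
from h import *
f=np.load("pics/wrist23.npz"); C=cloud(f,f["d"])
th=np.radians(-7.2);ex=np.array([np.cos(th),np.sin(th)]);ey=np.array([-np.sin(th),np.cos(th)])
def q(nm,u,v,z):
    p=atz(f,220+(u+.5)/3-.5,80+(v+.5)/3-.5,z)[:2]; print(nm,"ex %.4f ey %.4f"%(p@ex,p@ey))
bz=np.median(C[140:200,318:324,2]);print("top z",bz,"bottom",bz-.072)
q("back25",469,200,.104);q("cham10",380,200,.104);q("back25",460,480,.104);q("hold end",425,114,.104);q("ledge end",200,116,.095)
q("bladeL",250,157,bz);q("bladeR",354,157,bz);q("tail end",325,92,bz-.072)
E
```

```text
top z 0.21215749309359103 bottom 0.14015749309359105
back25 ex 0.6471 ey 0.1110
cham10 ex 0.6318 ey 0.1110
back25 ex 0.6473 ey 0.0609
hold end ex 0.6391 ey 0.1252
ledge end ex 0.6004 ey 0.1248
bladeL ex 0.6138 ey 0.1214
bladeR ex 0.6232 ey 0.1214
tail end ex 0.6216 ey 0.1281
```

Flat face about +1.2 mm from the holder centre, which is good; along the slot it needs about +2.5 mm. Shift and descend in steps.

```bash
python3 -m handwheel '[[[0,0,-0.006,0,0,0],[0.03,0,-0.006,0,0,0],[0.06,0,-0.006,0,0,0],[0.075,0,-0.006,0,0,0],[0.075,0,-0.006,0,0,0]]]';python3 -c "
from h import *
go([.6202,-.0222,.126])";python3 -m handwheel '[[[0.015,0,0,0,0,0],[0.03,0,0,0,0,0],[0.04,0,0,0,0,0],[0.04,0,0,0,0,0]]]';python3 -c "
from h import *
go([.6202,-.0222,.126])"
```

```text
clock: 34.45
ee_pos: [0.6194, -0.0221, 0.1572]
eef_rot: [-0.53, -0.468, 0.531, -0.467]
contact_force: [0.1, -0.3, -6.8]
gripper_width: 0.0085
34.45 [ 0.6194 -0.0221  0.1572] rows [ 0.078   0.0021 -0.    ] F [ 0.1 -0.3 -6.8] yawY -7.23 tilt [-0.17  0.06] w 0.0085
clock: 34.85
ee_pos: [0.6201, -0.0221, 0.1423]
eef_rot: [-0.53, -0.468, 0.531, -0.467]
contact_force: [-0.2, -0.3, -6.0]
gripper_width: 0.0085
34.85 [ 0.6201 -0.0221  0.1423] rows [0.0407 0.0003 0.0002] F [-0.2 -0.3 -6. ] yawY -7.23 tilt [-0.06  0.05] w 0.0085
```

```bash
python3 -m handwheel '[[[0.01,0,0,0,0,0],[0.02,0,0,0,0,0],[0.02,0,0,0,0,0]]]';python3 -m handwheel '[[[0.006,0,0,0,0,0],[0.01,0,0,0,0,0],[0.01,0,0,0,0,0]]]';python3 -m handwheel '[[[0.006,0,0,0,0,0],[0.006,0,0,0,0,0]]]'
```

```text
clock: 35.15
ee_pos: [0.6202, -0.0221, 0.1344]
eef_rot: [-0.53, -0.468, 0.531, -0.467]
contact_force: [-0.4, -0.6, -5.5]
gripper_width: 0.0088
clock: 35.45
ee_pos: [0.6208, -0.0221, 0.1316]
eef_rot: [-0.531, -0.467, 0.531, -0.468]
contact_force: [-2.7, -1.0, 2.8]
gripper_width: 0.0086
clock: 35.65
ee_pos: [0.6209, -0.0221, 0.1291]
eef_rot: [0.531, 0.467, -0.53, 0.468]
contact_force: [-2.2, 0.2, 4.9]
gripper_width: 0.0084
```

```bash
python3 -m handwheel '[[[0.005,-0.002,0,0,0,0],[0.005,-0.002,0,0,0,0]]]';python3 -m handwheel '[[[0.004,0,0,0,0,0],[0.004,0,0,0,0,0]]]';python3 -m handwheel '[[[0.004,0,0,0,0,0],[0.004,0,0,0,0,0]]]'
```

```text
clock: 35.85
ee_pos: [0.6207, -0.0221, 0.1274]
eef_rot: [0.531, 0.467, -0.53, 0.468]
contact_force: [-1.8, -0.1, 6.7]
gripper_width: 0.0088
clock: 36.05
ee_pos: [0.6208, -0.0221, 0.1262]
eef_rot: [0.531, 0.467, -0.53, 0.468]
contact_force: [-2.2, 0.2, 8.6]
gripper_width: 0.0091
clock: 36.25
ee_pos: [0.621, -0.0221, 0.1262]
eef_rot: [0.531, 0.467, -0.53, 0.468]
contact_force: [-6.3, -0.7, 22.3]
gripper_width: 0.0086
```

It stops at z 0.1262 (predicted 0.1264) and Fz jumps to 22 N: seated. Ease the side load a touch, hold and check.

```bash
python3 -m handwheel '[[[0.001,-0.002,0,0,0,0],[0.001,-0.002,0,0,0,0],[0.001,-0.002,0,0,0,0]]]';python3 -c "
from h import *
from rig import viewer
go([.6202,-.0222,.126])
for n in('wrist','scene'):
  c=viewer.get_calibration(n);p,d=viewer.grab_frame(n);cv2.imwrite('pics/%s24.png'%n,p[:,:,::-1]);np.savez('pics/%s24.npz'%n,d=d,T=c['T'],intrinsics=c['intrinsics'])
crop('pics/wrist24.png','pics/w24c.png',220,40,420,260,3)
crop('pics/scene24.png','pics/s24c.png',230,180,350,280,6)
go([.6202,-.0222,.126])"
```

```text
clock: 36.55
ee_pos: [0.6209, -0.0221, 0.1262]
eef_rot: [0.531, 0.466, -0.53, 0.469]
contact_force: [-5.0, -0.7, 23.6]
gripper_width: 0.0084
36.55 [ 0.6209 -0.0221  0.1262] rows [ 0.0004 -0.0016  0.0004] F [-5.  -0.7 23.6] yawY -7.22 tilt [0.26 0.03] w 0.0084
36.65 [ 0.6208 -0.0221  0.1261] rows [ 0.0003 -0.0016  0.0005] F [-4.7 -0.8 24.1] yawY -7.22 tilt [0.26 0.03] w 0.0087
```

View pics/w24c.png

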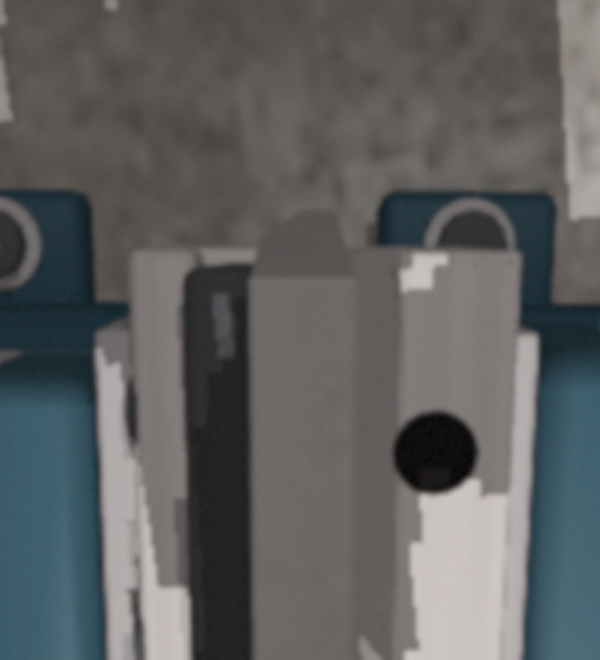

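View pics/s24c.png

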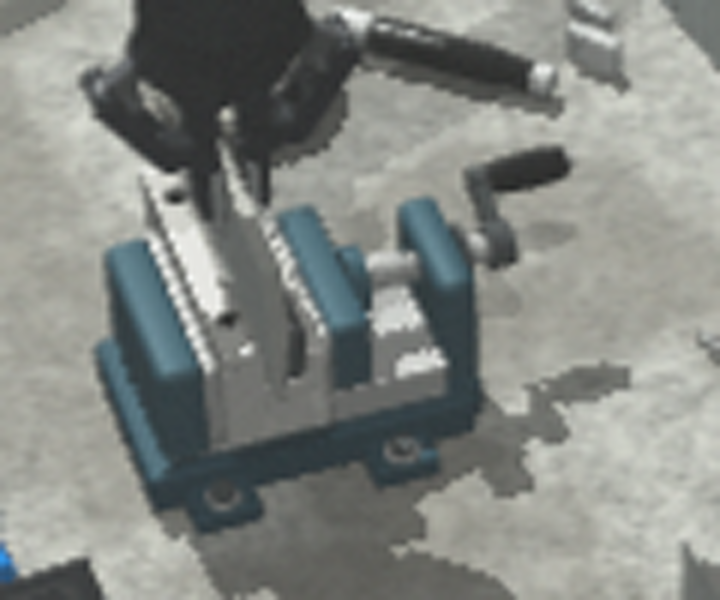

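```bash
python3 - <<'E'
from h import *
f=np.load("pics/wrist24.npz"); C=cloud(f,f["d"])
th=np.radians(-7.2);ex=np.array([np.cos(th),np.sin(th)]);ey=np.array([-np.sin(th),np.cos(th)])
def q(nm,u,v,z):
    p=atz(f,220+(u+.5)/3-.5,40+(v+.5)/3-.5,z)[:2]; print(nm,"ex %.4f ey %.4f"%(p@ex,p@ey))
print("blade top",np.median(C[135:230,312:330,2]),"holder top",np.median(C[130:170,358:382,2]))
q("hold end",455,250,.104);q("back25",520,300,.104);q("cham10",400,300,.104);q("blade L",251,277,.15);q("blade R",354,277,.15);q("tail end",322,211,.078)
s20=cv2.cvtColor(cv2.imread('pics/scene20.png'),cv2.COLOR_BGR2GRAY);s=cv2.cvtColor(cv2.imread('pics/scene24.png'),cv2.COLOR_BGR2GRAY)
u0,v0,u1,v1=306,206,314,216
t=cv2.resize(s[v0:v1,u0:u1],None,fx=8,fy=8,interpolation=2);S=cv2.resize(s20[v0-4:v1+4,u0-4:u1+4],None,fx=8,fy=8,interpolation=2)
_,m,_,l=cv2.minMaxLoc(cv2.matchTemplate(S,t,cv2.TM_CCOEFF_NORMED));print("crank shift",m,np.array(l)/8-4)
a=cv2.imread('pics/scene0.png').astype(int);b=cv2.imread('pics/scene24.png').astype(int)
cv2.imwrite('pics/diff24.png',np.hstack([b[180:400,150:520]]).astype(np.uint8))
E
```

```text
blade top 0.15033605427188507 holder top 0.10486490080168148
hold end ex 0.6384 ey 0.1255
back25 ex 0.6468 ey 0.1195
cham10 ex 0.6318 ey 0.1195
blade L ex 0.6147 ey 0.1236
blade R ex 0.6240 ey 0.1236
tail end ex 0.6225 ey 0.1305
crank shift 0.9892237782478333 [ 0.125 -0.125]
```

View pics/scene24.png

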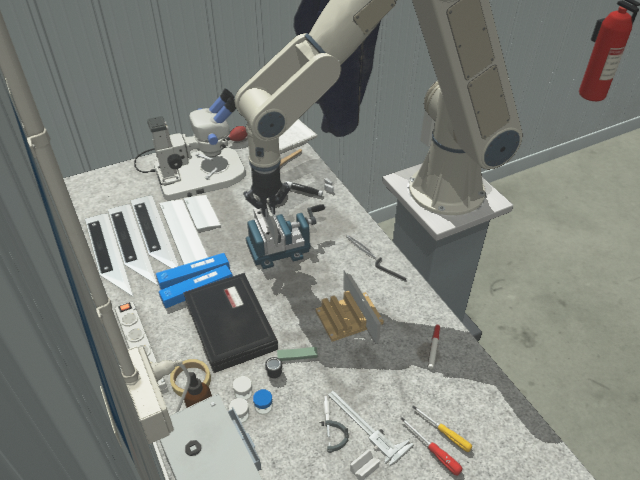

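```bash
python3 -c "
from rig import env,job
s=env.get_state();print(s['clock'],s['ee_pos'],s['contact_force'],s['gripper_width'])
print(job.job_done())"
```

```text
36.65 [ 0.62083849 -0.02209025  0.12613197] [-4.6681763  -0.75779995 24.1375546 ] 0.008737177834902918
the job is handed in; nothing more can be done
None
```

I handed the job in at 36.65 s with the blade seated, still gripped and pressed home. How tightly the vise holds after I let go of the crank is less certain.

**What I did:**
- I cranked the vise to about 0.3 rad past jaw contact and let go, then took the shorter (rear) blade and seated it.
- The pictures then put the crank at only about 7.36 rad, so I took the blade out and stood it back in its rack slot.
- I pressed the crank past contact again with closed fingertips, once with a quick release and once unloading slowly, then let go.
- I picked the shorter blade up again and seated it a second time.

**Last checks:**

| Check | Result |
|---|---|
| Seating | the tool stopped at z = 0.1262 m, predicted 0.1264 m; upward force then jumped and held at 24 N |
| Height | blade top 45.5 mm above the holder top, expected 46 mm |
| Centring | tail middle within about 0.5 mm of the seat middle along the slot |
| Side load | about 5 N against the back wall |
| Other items | longer blade in its slot; nothing else on the bench looked moved in the last picture |

The blade's ends are slanted, so I centred it by its tail edge. Its body centre therefore sits about 3 mm to the -y side.

**What failed or disagreed:**
- **Crank:** it turns to about 7.6 rad under load, but springs back to about 7.36 rad on release, even when unloaded slowly. The jaws stay shut on the holder, but only with the clamping that the screw's friction keeps.
- **Rack contact:** putting the blade back, its tail struck the slot's rim. The wrist force read 109 N (limit 120 N) and the blade slid about 15 mm in the pads. I backed off, re-aligned and lowered it without contact; a brief peak above that reading can't be ruled out.

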